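# Weigh the solder reels from the dry cabinet

## Task

I need the total weight of our part-used solder reels: raise the sash of the dry cabinet right up by its knob, slide the tray right out, and set every reel there is, those in the tray and the one that may be standing on the bench, on the pan of the beam scale. Slide the brass counterpoise until the beam stays level, and shut the cabinet again so that it keeps dry: the empty tray pushed fully home and the sash right down. Leave the reels on the pan and the beam level for me to read, and do not disturb the oil bottle or the marker.

Things in the scene. Friction and masses are not known exactly. Their poses are not given: they have to be found in the camera images.
- cabinet: white dry-storage cabinet at the left, 296 mm wide, 142 mm tall; origin at bench level under the middle of the sash, x into the cabinet (away from the robot), y to its left, z up. Body from x = 10 to 150 mm; sash guides 18 by 12 mm, 205 mm tall, at x = 0, y = +-145 mm. Three reel places in the tray: y = +95, 0, -95 mm
- sash (a joint): rise of the clear framed sash, m: 0 shut, 0.070 right up. It takes 6.5 N to raise and about 1.5 N to push down, and stays where it is left. The sash is 12 mm thick, 274 mm wide; shut it spans 50 to 126 mm above the bench
- sash_knob (a point): middle of the black knob that stands upright on the centre of the sash's top rail: the knob is round, 36 mm tall, 19 mm across at its foot widening to 26 mm at the top; the point is 20 mm above the rail (146 mm above the bench when shut); it moves with the sash; axes as the cabinet's
- tray (a joint): travel of the shallow steel tray, m: 0 fully home, 0.105 right out (towards cabinet -x); 1.5 N friction. Its 30 mm tall front plate closes the gap below the sash
- tray_knob (a point): middle of the black upright knob (same shape as the sash knob) on a 32 mm wide tongue in front of the tray, 58 mm ahead of the sash; the point is 20 mm above the tongue's top and 47 mm above the bench; it moves with the tray; axes as the cabinet's
- tray_floor (a point): middle of the tray's floor (76 by 262 mm inside, rim 10 mm high), 22 mm above the bench; moves with the tray; the reels stand on this floor in a row along its y
- scale: grey stand of the beam scale at the right; origin at bench level under the beam's hinge, x away from the robot, y left, z up. The beam runs along y: long arm with the counterpoise to -y (right), short arm with the hanging pan to +y. Base 80 mm deep, 24 mm tall; pillar 26 by 34 mm; index post 185 mm tall at y = -256 mm
- beam (a joint): tilt of the steel beam, rad: 0 level, positive with the counterpoise end down and the pan end up, stops at +-0.10; hinge 150 mm above the bench. Damped, settles in about 2 s. About 18 mm of counterpoise travel off balance swings it to a stop, in proportion between. Level means that the red pointer at its right end stands in the green band of the index post, +-0.02 rad
- poise: counterpoise: loose brass rider, 44 by 50 by 36 mm, 0.55 kg, straddling the 8 mm beam, held by friction (3 N); origin where it sits on the beam's top edge, 157 mm above the bench when level. It slides from 75 mm (innermost) to 200 mm right of the hinge (scale -y). Empty pan: level at 75 mm; each kg on the pan needs about 127 mm more
- poise_knob (a point): middle of the black round knob on top of the counterpoise, 21 mm across and 30 mm tall; the point is 24 mm above the brass and 191 mm above the bench when the beam is level; it moves and tilts with the counterpoise
- pan_floor (a point): middle of the steel pan's dark-lined floor, 50 mm above the bench when level; 92 mm in front of the beam and 70 mm left of its hinge. Inside 134 mm (x) by 174 mm (y), rim 11 mm, open above and in front. It hangs from a pin at the beam's left end, 100 mm above its floor, by a thin A-shaped hanger on its rear rim, and swings about x: one reel off its middle tips it by about 0.1 rad
- reel_a: part-used solder reel, a white plastic bobbin: two 60 mm flanges 8 mm thick on a 24 mm core, 50 mm tall overall; origin at the centre of its underside, z along its axis; 0.12 to 0.22 kg, each different; starts in the tray if present
- reel_b: part-used solder reel, a white plastic bobbin: two 60 mm flanges 8 mm thick on a 24 mm core, 50 mm tall overall; origin at the centre of its underside, z along its axis; 0.12 to 0.22 kg, each different; starts in the tray if present
- reel_c: part-used solder reel, a white plastic bobbin: two 60 mm flanges 8 mm thick on a 24 mm core, 50 mm tall overall; origin at the centre of its underside, z along its axis; 0.12 to 0.22 kg, each different; starts in the tray if present
- reel_d: part-used solder reel, a white plastic bobbin: two 60 mm flanges 8 mm thick on a 24 mm core, 50 mm tall overall; origin at the centre of its underside, z along its axis; 0.12 to 0.22 kg, each different; starts on the bench in front of the beam if present
- oil_bottle: small oiler with a red spout, 34 mm across, 95 mm tall, standing at the back right; a bystander
- marker: blue marker pen, 136 mm long, lying behind the scale; a bystander
Not all that is in view belongs to the job. Several things have the shape of the poise; the one meant has the colours described above.

How it is judged:
By the outcome, as a careful person would: the job done as asked, in the order asked, and still so for the second after the job is handed in, with the robot touching nothing.
Of reel_a, reel_b, reel_c, reel_d only 2 to 4 are there at a start; the rules pass over those that are not, and their reading is None.
At some moment in a run one of reel_a, reel_b, reel_c, reel_d may be knocked a few centimetres aside while the robot is not near it.
Once in a run the grip may slacken for a moment while it holds something.
It also fails if it takes over 210 s, if anything falls off the work surface, if the arm or the gripper's body presses on something with over 40 N, if the wrist force passes 120 N, or if a joint passes its speed limit or range.

## Robot

A 6-joint arm with a two-finger parallel gripper is mounted at the origin on a cart in front of the work surface, level with it; the furniture and walls round the work are solid. World frame = base frame: x ahead of the robot, y to its left, z up, the work surface at z = 0. Lengths are in m, angles in rad, forces in N, time in s.
With the tool pointing down it reaches from about 0.275 to 0.825 m from the base axis. Payload 4.9 kg.
Tool frame: the origin (TCP) lies between the finger pads; the fingertips stand 11 mm ahead of it and the grasp point (between the pads) lies 8 mm behind it; z points along the fingers, y is the direction in which the jaws open and shut (so a half turn about z gives the same grasp; the last joint's range is limited). The gripper opens to 85 mm and grips with 20 to 120 N. Pads are 22 mm wide; open, the fingers measure 114 mm over their backs; the gripper's body (76 mm by 85 mm) begins 54 mm behind the grasp point. The pads swing forward as they close: fully open they stand 13 mm farther back than shut.
Start: joints at [-1.25, 0.326, -0.193, 1.052, 0, 1.437], TCP at [0.242, -0.494, 0.205] pointing down, gripper open.
Joint ranges: [-2.65, 2.65], [-0.97, 1.79], [-1.3, 1.35], [-1.93, 2.1], [-1.47, 1.37], [-3.14, 3.14]. Speed limits (rad/s): [2.57, 2.57, 3.14, 3.14, 3.14, 3.14].

## Interface

Orientations are given as a 3x3 rotation matrix whose columns are the frame's x, y, z axes.
In Python, from workcell import readout, cams, job gives the robot as it stands.
- The arm moves only by the shell command python3 -m inch 'ROWS' [FORCE]. ROWS is a JSON object of lists of equal length, an entry for each row: "jaw": the closure, from 0 (fully open) to 1 (shut); "offset": the shift along the tool's x, y, z in mm, a list of three; "turn": the turn about the tool's z in rad. In form: {"jaw": [jaw, ...], "offset": [[tx, ty, tz], ...], "turn": [turn, ...]}. A call has 1 to 10 rows; each row is the pose to reach, as a shift and turn from the pose commanded when the call began, along the tool's axes at that moment; what a row does not reach only later rows make up. A row lasts 1/12 s, in which the tool goes at most 41.7 mm and 7.16 degrees, less where a joint would pass 70% of its speed; a pose out of reach is approached as far as the arm can. A call with a gripper value outside its range is refused whole. The fingers move at their own pace and stop on an object; FORCE is the grip in N (left out, the last holds). Time passes only in rows, so rows that repeat a pose let the fingers close. It gives the time, the measured TCP pose, the force and the opening at its end, in the units of the state.
- readout.state(): the state, without advancing time (a new reading comes with each control period).
- cams.snapshot(name): name is "side" or "top" or "wrist"; returns the picture (480x640x3 uint8, red, green, blue); there is no depth.
- cams.camera_info(name): a dict with "camera_matrix" (3x3 intrinsics, pixels), "extrinsics" (4x4, takes a point from world to camera coordinates). Camera axes: x right, y down, z forward; pixel columns grow to the right and rows downward; lengths in m; the calibration is good to about 2 mm. A picture is of the moment at which its call begins: read the wrist's pose just before it. camera_info takes no time and is no camera call; for the wrist camera it gives the pose at the moment of the call.
- job.hand_in(): hands the job in, once; it reports no verdict.
The state is a dict: "time_s": time; "joints": joint angles; "qvel": joint speeds; "joint_torque": joint torques, N m; "eef_pos": TCP position; "eef_rot": TCP orientation; "wrist_force": force on the tool from outside, world axes, zero at the start; "torque": the same for the moment, N m; "grip_width": finger opening in m.
Only numpy, scipy, OpenCV 4.12 (cv2) and the standard library are available. Lean on these libraries where they do the work, as an engineer would, in place of code of your own. Each camera call takes 0.05 s, during which the arm holds its last target.

## Working session

There is one attempt and no reset: what is moved stays moved. The work goes in short steps, Python scripts to look and compute and a shell command to move; the robot and the scene stay as the last step left them, time stands still between calls to the robot, and variables do not carry over. Pictures are saved under pics/ and viewed, and the job is handed in when it is done.

```bash
ls; mkdir -p pics; python3 - <<'E'
from workcell import readout,cams,job
import cv2
for n in ("side","top","wrist"):
    i=cams.camera_info(n); print(n,i["camera_matrix"],i["extrinsics"])
    cv2.imwrite(f"pics/{n}0.png",cams.snapshot(n)[:,:,::-1])
s=readout.state(); print(s)
E
```

```text
pics
side [[490.81304823   0.         320.52693394]
 [  0.         490.81304823 247.42327442]
 [  0.           0.           1.        ]] [[-0.96343674 -0.26772433 -0.01064536  0.55496021]
 [-0.16466688  0.62297936 -0.7647101   0.16783156]
 [ 0.21136333 -0.73499687 -0.64428654  1.13855107]
 [ 0.          0.          0.          1.        ]]
top [[453.73408098   0.         311.17322298]
 [  0.         453.73408098 240.41559574]
 [  0.           0.           1.        ]] [[ 0.0191168  -0.99981278 -0.00299201  0.02612729]
 [-0.98031823 -0.01815576 -0.1965872   0.59907633]
 [ 0.19649607  0.00669124 -0.98048178  0.95849007]
 [ 0.          0.          0.          1.        ]]
wrist [[417.10935741   0.         315.37270883]
 [  0.         417.10935741 240.12900442]
 [  0.           0.           1.        ]] [[ 4.39703138e-01 -8.98142951e-01 -6.24103512e-04 -5.48747225e-01]
 [-8.55517044e-01 -4.19046136e-01  3.04123203e-01 -3.93584914e-02]
 [-2.73407639e-01 -1.33189995e-01 -9.52632504e-01  3.80013443e-01]
 [ 0.00000000e+00  0.00000000e+00  0.00000000e+00  1.00000000e+00]]
{'time_s': 0.15, 'joints': array([-1.25017691e+00,  3.26758294e-01, -1.93326294e-01,  1.05196837e+00,
        1.55645110e-05,  1.43657926e+00]), 'qvel': array([-0.00043946, -0.00185578,  0.0028275 , -0.00036736, -0.00057911,
        0.0012954 ]), 'joint_torque': array([ 7.97850553e-04, -4.43706858e+01,  2.62662667e+01,  1.04290424e-02,
       -7.50258641e-05,  1.38787362e-05]), 'eef_pos': array([ 0.24148859, -0.49365405,  0.20410066]), 'eef_rot': array([[ 8.98332912e-01,  4.39315186e-01, -3.81261030e-04],
       [ 4.39315313e-01, -8.98332133e-01,  1.19749729e-03],
       [ 1.83579710e-04, -1.24324504e-03, -9.99999210e-01]]), 'wrist_force': array([ 0.58914762, -0.54669076, -0.37159094]), 'torque': array([0.01553487, 0.00719263, 0.02261684]), 'grip_width': 0.08527222277549903}
```

View pics/top0.png

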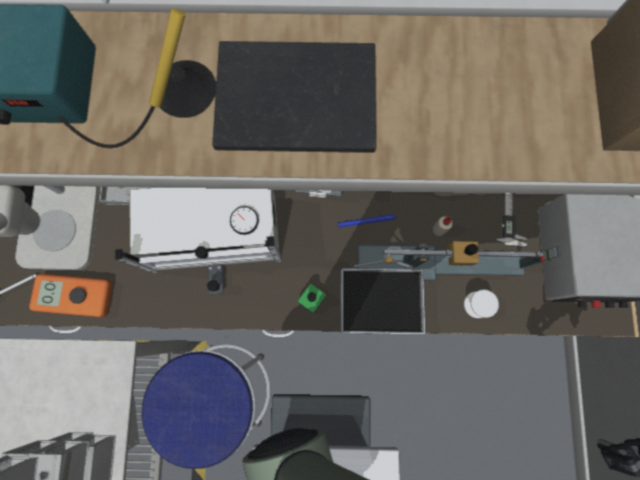

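View pics/side0.png

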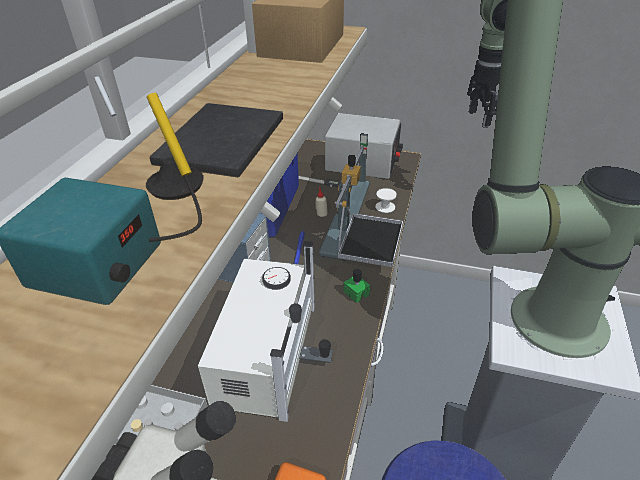

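View pics/wrist0.png

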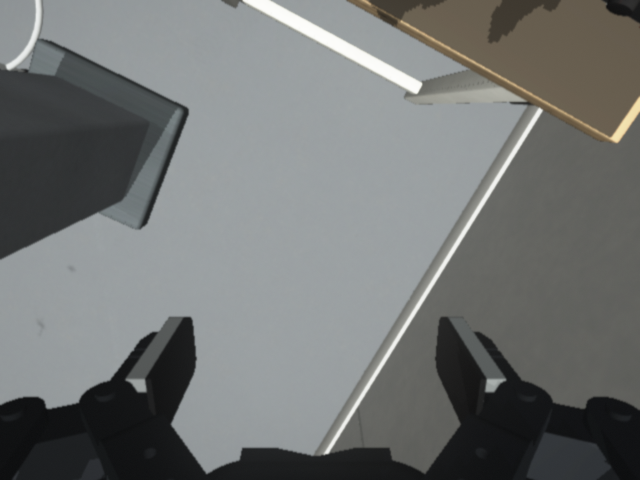

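Top view: the cabinet is at the left with the sash knob at about (202,252) and the tray knob at (216,283). The pan is at (383,300), and reel_d is on the bench at (482,304). The brass poise is at (465,252), the green decoy at (312,297), the oil bottle at (445,225) and the marker at (367,220). Poise look-alikes are the green block (top 312,297; side 356,287), which I'm rejecting, and the brass/orange rider on the beam (top 465,252; side 351,170), which I'm choosing. Next I'll check with crops.

```bash
cat > h.py <<'E'
from workcell import readout,cams,job
import cv2,numpy as np
from scipy.optimize import least_squares
def snap(n,f):
    i=cams.camera_info(n); im=cams.snapshot(n)[:,:,::-1]; cv2.imwrite(f"pics/{f}.png",im); return im,i
def crop(im,x0,y0,x1,y1,k,f):
    cv2.imwrite(f"pics/{f}.png",cv2.resize(im[y0:y1,x0:x1],None,fx=k,fy=k,interpolation=cv2.INTER_CUBIC))
def proj(i,p):
    c=i["extrinsics"]@np.append(p,1.); q=i["camera_matrix"]@c[:3]; return q[:2]/q[2]
def tri(obs):
    f=lambda p:np.concatenate([proj(i,p)-np.array(u) for i,u in obs])
    r=least_squares(f,[.5,0,.1]); return r.x.round(4),np.abs(r.fun).max().round(2)
def atz(i,u,z):
    K=i["camera_matrix"];E=i["extrinsics"];R=E[:3,:3];t=E[:3,3];c=-R.T@t
    d=R.T@np.linalg.solve(K,[u[0],u[1],1.]); return (c+d*(z-c[2])/d[2]).round(4)
T=cams.camera_info("top");S=cams.camera_info("side")
E
python3 - <<'E'
import cv2
from h import crop
t=cv2.imread("pics/top0.png");s=cv2.imread("pics/side0.png")
crop(t,110,180,300,320,4,"t0a");crop(t,330,200,560,350,3.4,"t0b")
crop(s,190,230,390,430,3,"s0a");crop(s,300,110,430,270,3.7,"s0b")
E
```

```text
(no output)
```

View pics/t0a.png

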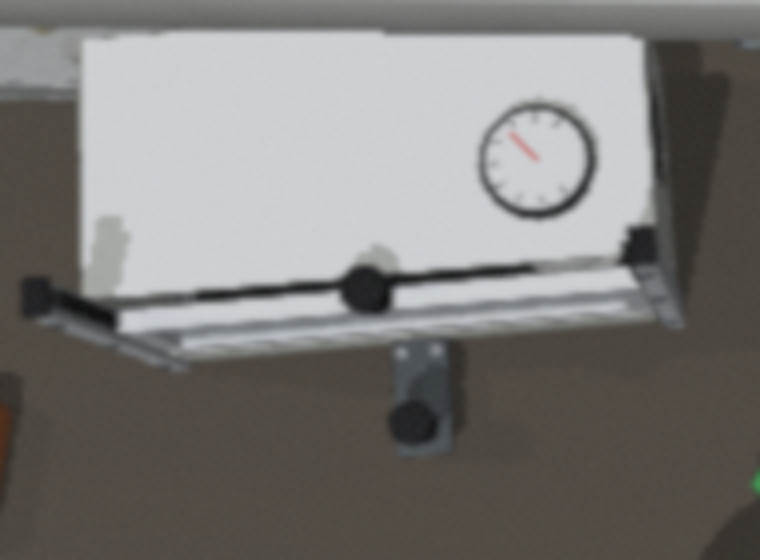

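View pics/t0b.png

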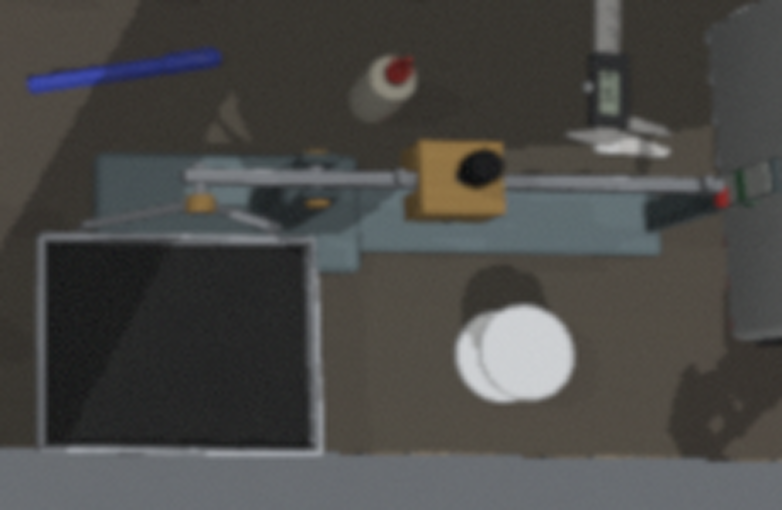

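View pics/s0a.png

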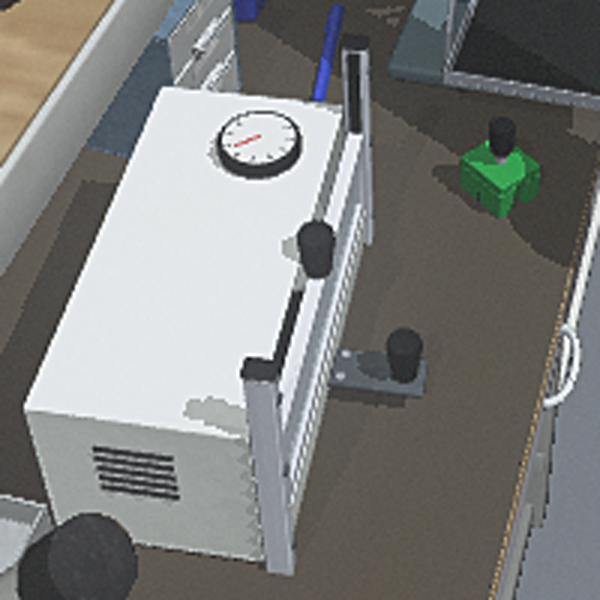

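View pics/s0b.png

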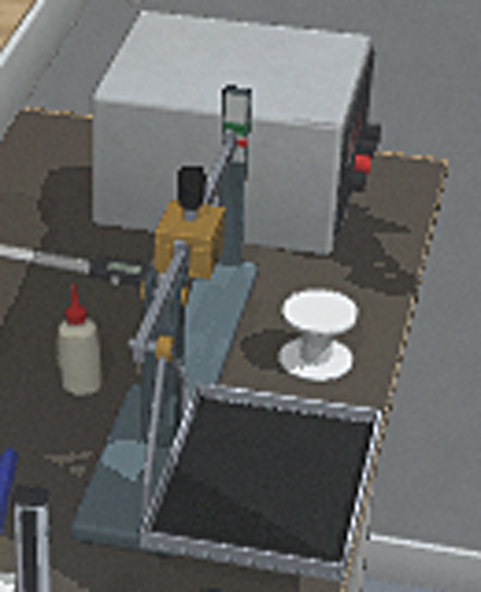

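```bash
python3 - <<'E'
from h import *
tp=lambda x,y,k,o:(o[0]+x/k,o[1]+y/k)
A=lambda x,y:tp(x,y,4,(110,180)); B=lambda x,y:tp(x,y,3.4,(330,200)); C=lambda x,y:tp(x,y,3,(190,230)); D=lambda x,y:tp(x,y,3.7,(300,110))
for n,t,s in [("sashknobtop",A(367,287),C(317,235)),("trayknobtop",A(412,423),C(405,340)),("guideR",A(642,243),C(356,43)),("guideL",A(37,298),C(262,367)),
 ("reeld top",B(528,352),D(320,311)),("reeld low",B(500,360),D(316,360)),("poiseknobtop",B(484,168),D(191,175)),("indexpost top",B(757,178),D(237,95)),("pointer",B(722,198),D(241,141)),
 ("panBL",B(40,238),D(145,538)),("panBR",B(312,238),D(200,390)),("panFR",B(322,452),D(380,408)),("panFL",B(42,447),D(345,575)),("pin",B(203,200),D(165,345)),("beamL",B(187,176),D(137,347)),("bottletip",B(403,62),D(74,292)),("bottle",B(403,70),D(76,330))]:
    print(n,*tri([(T,t),(S,s)]))
# shelf edge
print(atz(T,(300,186),0.45),atz(T,(300,186),0.35))
print(tri([(T,(597,35)),(S,(366,30))]))
print("bench edge",atz(T,(280,333),0),atz(T,(500,337),0))
print("green",tri([(T,(313,296)),(S,(357,275))]))
E
```

```text
sashknobtop [0.5529 0.2579 0.1534] 0.33
trayknobtop [0.4944 0.2522 0.0573] 0.64
guideR [0.5682 0.1149 0.1993] 0.05
guideL [0.5365 0.4034 0.2017] 0.41
reeld top [ 0.4671 -0.3518  0.041 ] 0.41
reeld low [ 0.4652 -0.3501 -0.0062] 0.82
poiseknobtop [ 0.5605 -0.2749  0.1946] 0.73
indexpost top [ 0.5601 -0.4381  0.1778] 0.3
pointer [ 0.5548 -0.4375  0.1374] 0.27
panBL [ 0.5346 -0.032   0.0517] 0.29
panBR [ 0.5372 -0.211   0.0493] 0.22
panFR [ 0.4003 -0.2113  0.0581] 0.28
panFL [ 0.3988 -0.0345  0.0473] 0.38
pin [ 0.5453 -0.123   0.1489] 0.11
beamL [ 0.5607 -0.1132  0.1506] 0.68
bottletip [ 0.6495 -0.2649  0.0843] 0.26
bottle [ 0.6542 -0.2785  0.0393] 0.43
[0.5976 0.0519 0.45  ] [0.6304 0.0554 0.35  ]
(array([ 0.7093, -0.3103,  0.5657]), np.float64(67.36))
bench edge [0.3934 0.1049 0.    ] [ 0.3941 -0.3964  0.    ]
green (array([0.4752, 0.0311, 0.0556]), np.float64(0.22))
```

```bash
python3 - <<'E'
from h import *
i=cams.camera_info("wrist");E=i["extrinsics"];s=readout.state()
c=-E[:3,:3].T@E[:3,3];R=s["eef_rot"]
print("cam in tool",R.T@(c-s["eef_pos"]),"\n",R.T@E[:3,:3].T)
for z in (.4,.45,.5,.55,.6,.65):
    p=atz(T,(300,187),z); print(z,p,proj(S,p), proj(S,p+[0,-.3,0]))
E
```

```text
cam in tool [ 0.07827064 -0.00076823 -0.16962219] 
 [[ 4.31606116e-04 -9.52567397e-01 -3.04327403e-01]
 [ 9.99999551e-01  1.54338705e-04  9.35137294e-04]
 [-8.43811800e-04 -3.04327670e-01  9.52567035e-01]]
0.4 [0.6124 0.0536 0.4   ] [293.40166584 143.5345409 ] [331.51035344  85.76738526]
0.45 [0.5961 0.0518 0.45  ] [300.61076361 120.50658655] [338.47652292  65.41359234]
0.5 [0.5799 0.0501 0.5   ] [308.30090869  95.74194624] [345.81615256  43.82534855]
0.55 [0.5636 0.0483 0.55  ] [316.6704317   68.99933975] [353.67357482  20.86296801]
0.6 [0.5473 0.0466 0.6   ] [325.71423789  40.07172638] [362.03338239  -3.5840426 ]
0.65 [0.5311 0.0448 0.65  ] [335.49250578   8.63238764] [370.91933939 -29.69352043]
```

Camera geometry is understood: q6 needs yaw near π, and the camera then sits on the robot side. I'll swing towards the scale while turning the tool.

```bash
python3 -m inch '{"jaw":[0,0,0,0,0,0,0,0,0,0],"offset":[[25,-15,-20],[50,-30,-40],[75,-45,-60],[100,-60,-75],[125,-75,-90],[150,-90,-100],[175,-105,-100],[200,-120,-100],[225,-135,-100],[250,-149,-100]],"turn":[-0.12,-0.24,-0.36,-0.48,-0.6,-0.72,-0.84,-0.96,-1.08,-1.2]}'; python3 -m inch '{"jaw":[0,0,0,0,0,0,0,0,0,0],"offset":[[0,0,0],[0,0,0],[0,0,0],[0,0,0],[0,0,0],[0,0,0],[0,0,0],[0,0,0],[0,0,0],[0,0,0]],"turn":[-0.12,-0.24,-0.36,-0.48,-0.6,-0.72,-0.84,-0.96,-1.08,-1.2]}'; python3 -m inch '{"jaw":[0,0,0,0,0],"offset":[[0,0,0],[0,0,0],[0,0,0],[0,0,0],[0,0,0]],"turn":[-0.12,-0.24,-0.287,-0.287,-0.287]}'
python3 - <<'E'
from h import *
snap("wrist","w1"); import pickle; pickle.dump(cams.camera_info("wrist"),open("w1.pkl","wb"))
E
```

```text
time_s: 0.98
eef_pos: [0.4012, -0.2489, 0.3047]
eef_rot: [[-0.09, 0.996, -0.0], [0.996, 0.09, 0.0], [0.0, -0.0, -1.0]]
wrist_force: [-0.1, 0.3, -0.5]
grip_width: 0.0853
time_s: 1.82
eef_pos: [0.4006, -0.2503, 0.3044]
eef_rot: [[-0.961, 0.277, -0.001], [0.277, 0.961, 0.0], [0.001, 0.0, -1.0]]
wrist_force: [0.2, 0.2, 0.1]
grip_width: 0.0856
time_s: 2.23
eef_pos: [0.4006, -0.2503, 0.3045]
eef_rot: [[-1.0, 0.001, -0.0], [0.001, 1.0, 0.0], [0.0, 0.0, -1.0]]
wrist_force: [0.2, -0.0, -0.9]
grip_width: 0.0851
```

View pics/w1.png

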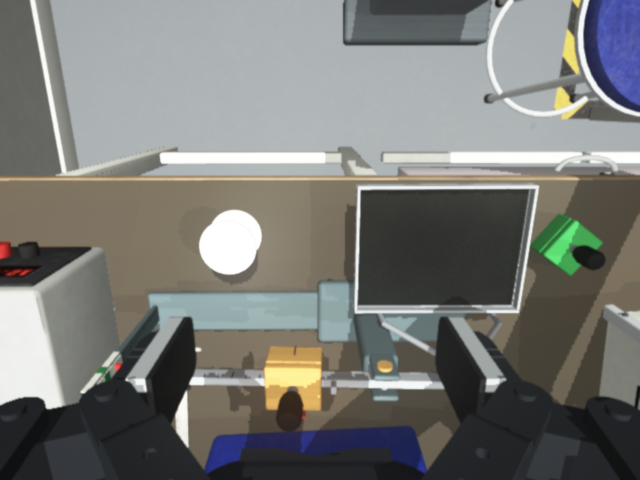

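The wrist view shows reel_d with its top at (229,246). The pan rim runs (356,186)-(536,186)-(522,312)-(356,312), the brass poise is at (294,375) with its knob at (290,405), and the green decoy is at (570,245). Triangulating with this view.

```bash
python3 - <<'E'
from h import *
import pickle
W=pickle.load(open("w1.pkl","rb"))
tp=lambda x,y,k,o:(o[0]+x/k,o[1]+y/k)
B=lambda x,y:tp(x,y,3.4,(330,200)); D=lambda x,y:tp(x,y,3.7,(300,110))
for n,t,s,w in [("reeltop",B(528,352),D(320,311),(229,246)),("panBL",B(40,238),D(145,538),(522,312)),("panBR",B(312,238),D(200,390),(356,312)),("panFR",B(322,452),D(380,408),(356,186)),("panFL",B(42,447),D(345,575),(537,186))]:
    print(n,*tri([(T,t),(S,s),(W,w)]),*tri([(T,t),(W,w)]))
print(atz(W,(229,246),.05),atz(T,B(528,352),.05),atz(S,D(320,311),.05))
im=cv2.imread("pics/w1.png"); crop(im,80,330,560,480,1.65,"w1c")
crop(im,340,170,560,330,3.5,"w1d")
E
```

```text
reeltop [ 0.4659 -0.3439  0.0482] 2.34 [ 0.463  -0.3416  0.058 ] 1.71
panBL [ 0.5347 -0.0256  0.0653] 2.56 [ 0.5306 -0.0305  0.0757] 0.09
panBR [ 0.5379 -0.2054  0.0594] 1.82 [ 0.5345 -0.206   0.0681] 0.25
panFR [ 0.3989 -0.2093  0.0599] 0.73 [ 0.3983 -0.2094  0.0623] 0.68
panFL [ 0.3986 -0.028   0.0586] 2.66 [ 0.3974 -0.0324  0.0683] 0.97
[ 0.4651 -0.3424  0.05  ] [ 0.4658 -0.3484  0.05  ] [ 0.4667 -0.3384  0.05  ]
```

View pics/w1c.png

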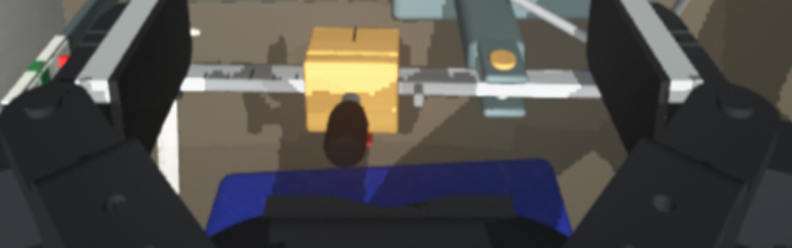

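View pics/w1d.png

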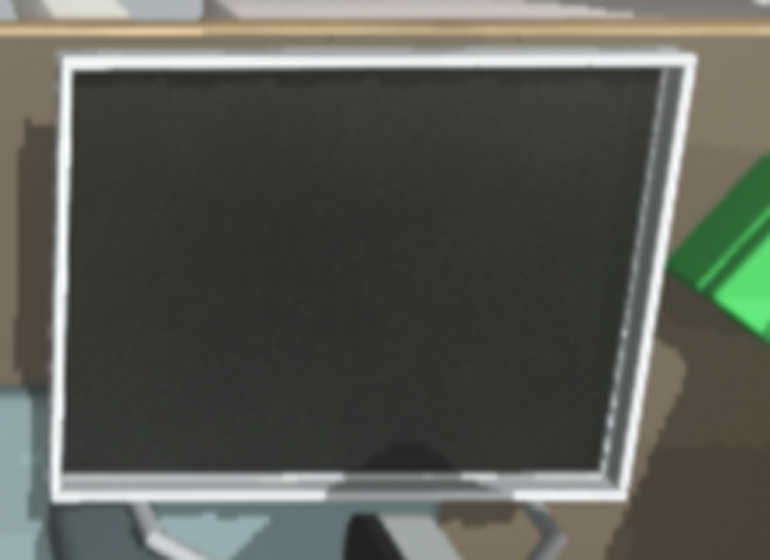

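```bash
python3 -m inch '{"jaw":[0,0,0,0,0,0,0,0,0,0],"offset":[[0,40,0],[0,80,0],[0,120,0],[0,160,0],[0,200,0],[0,240,0],[0,280,0],[0,320,0],[0,360,0],[0,400,0]],"turn":[-0.02,-0.04,-0.06,-0.08,-0.1,-0.109,-0.109,-0.109,-0.109,-0.109]}';  python3 -m inch '{"jaw":[0.3,0.3,0.3,0.3],"offset":[[-4,40,0],[-9,80,0],[-9,80,0],[-9,80,0]],"turn":[0,0,0,0]}'
python3 - <<'E'
from h import *
im,_=snap("wrist","w2"); import pickle; pickle.dump(cams.camera_info("wrist"),open("w2.pkl","wb"))
E
```

```text
time_s: 3.12
eef_pos: [0.4002, 0.1516, 0.3049]
eef_rot: [[-0.994, -0.108, 0.001], [-0.108, 0.994, 0.0], [-0.001, -0.0, -1.0]]
wrist_force: [1.1, -0.6, 0.2]
grip_width: 0.0853
time_s: 3.45
eef_pos: [0.4003, 0.2319, 0.3043]
eef_rot: [[-0.994, -0.113, -0.001], [-0.113, 0.994, -0.0], [0.001, -0.0, -1.0]]
wrist_force: [0.1, -0.1, 0.1]
grip_width: 0.0596
```

View pics/w2.png

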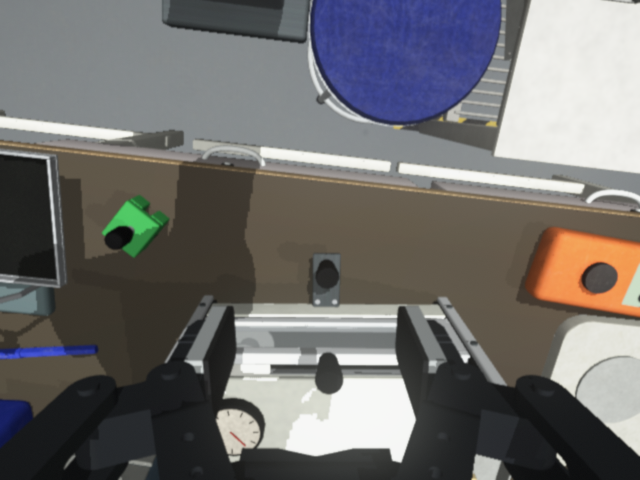

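```bash
python3 - <<'E'
from h import *
im=cv2.imread("pics/w2.png"); crop(im,270,230,390,410,3.3,"w2c")
E
```

```text
(no output)
```

View pics/w2c.png

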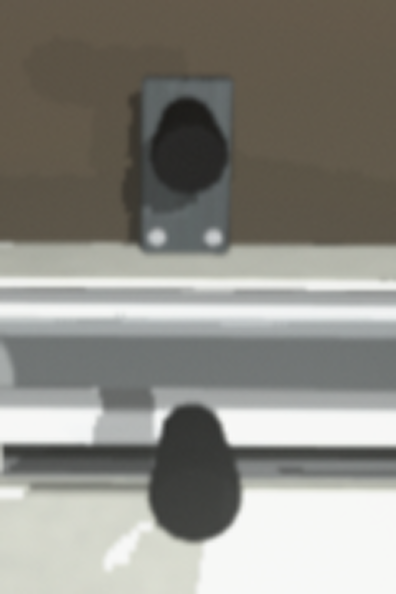

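```bash
python3 - <<'E'
from h import *
import pickle
W=pickle.load(open("w2.pkl","rb"))
tp=lambda x,y,k,o:(o[0]+x/k,o[1]+y/k)
A=lambda x,y:tp(x,y,4,(110,180));C=lambda x,y:tp(x,y,3,(190,230))
for n,t,s,w in [("sash",A(367,287),C(317,235),(329.1,380)),("tray",A(412,423),C(405,340),(327.6,276.4))]:
    print(n,*tri([(T,t),(S,s),(W,w)]),*tri([(T,t),(W,w)]),*tri([(S,s),(W,w)]))
print(atz(W,(329.1,380),.162),atz(W,(327.6,276.4),.063))
s=readout.state();print(s["eef_pos"],s["joints"])
E
```

```text
sash [0.5529 0.26   0.1564] 1.45 [0.5524 0.2598 0.1573] 1.48 [0.5529 0.2605 0.1568] 0.18
tray [0.4941 0.254  0.059 ] 1.05 [0.494  0.2541 0.0585] 1.05 [0.4941 0.2545 0.0597] 0.4
[0.5492 0.2599 0.162 ] [0.4925 0.2543 0.063 ]
[0.40043068 0.23057311 0.30435871] [ 3.62834594e-01  1.11156418e-01 -2.14023408e-01  1.24655160e+00
 -4.89422451e-04  2.52112574e-01]
```

```bash
python3 -m inch '{"jaw":[0.3,0.3,0.3,0.3,0.3,0.3,0.3,0.3],"offset":[[-30,3,30],[-60,6,50],[-90,8,70],[-120,10,85],[-150,12.5,90],[-150,12.5,100],[-150,12.5,100],[-150,12.5,100]],"turn":[0,0,0,0,0,0,0,0]}'
python3 - <<'E'
from h import *
im,_=snap("wrist","w3"); print(readout.state()["eef_pos"])
im,_=snap("side","s3"); crop(im,230,180,400,380,3,"s3c")
E
```

```text
time_s: 4.17
eef_pos: [0.5478, 0.257, 0.204]
eef_rot: [[-0.994, -0.107, -0.003], [-0.107, 0.994, -0.001], [0.003, -0.001, -1.0]]
wrist_force: [-0.3, -0.2, 0.0]
grip_width: 0.0596
[0.54786603 0.25751086 0.20501929]
```

View pics/w3.png

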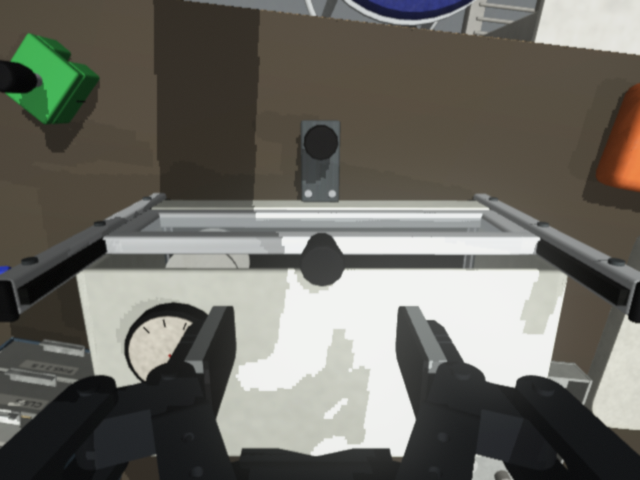

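View pics/s3.png

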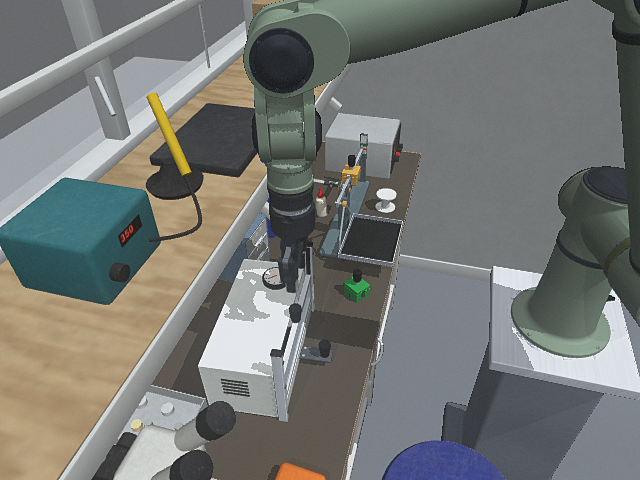

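```bash
python3 - <<'E'
from h import *
import pickle
W=pickle.load(open("w2.pkl","rb")); V=cams.camera_info("wrist")
print(tri([(W,(329.1,380)),(V,(322,262))]),tri([(W,(327.6,276.4)),(V,(321,142.5))]))
print(atz(V,(322,262),.16),atz(V,(321,142.5),.062),proj(V,readout.state()["eef_pos"]))
E
```

```text
(array([0.5525, 0.2622, 0.157 ]), np.float64(1.95)) (array([0.4958, 0.2564, 0.0544]), np.float64(1.34))
[0.5512 0.2627 0.16  ] [0.4951 0.2569 0.062 ] [313.74257419 290.72199342]
```

```bash
python3 -m inch '{"jaw":[0.3,0.3,0.3,0.3,0.3,0.3],"offset":[[-1,4,20],[-1,4,40],[-1,4,55],[-1,4,60],[-1,4,60],[-1,4,60]],"turn":[0,0,0,0,0,0]}'
python3 -m inch '{"jaw":[0.75,0.75,0.75,0.75,0.75,0.75],"offset":[[0,0,0],[0,0,0],[0,0,0],[0,0,0],[0,0,0],[0,0,0]],"turn":[0,0,0,0,0,0]}' 60
```

```text
time_s: 4.77
eef_pos: [0.5493, 0.263, 0.1461]
eef_rot: [[-0.994, -0.109, 0.001], [-0.109, 0.994, 0.0], [-0.001, 0.0, -1.0]]
wrist_force: [0.3, -0.1, 0.0]
grip_width: 0.0598
time_s: 5.27
eef_pos: [0.5492, 0.2629, 0.1448]
eef_rot: [[-0.994, -0.109, 0.0], [-0.109, 0.994, 0.0], [-0.0, 0.0, -1.0]]
wrist_force: [-0.2, -0.4, 0.8]
grip_width: 0.0213
```

```bash
python3 -m inch '{"jaw":[1,1,1],"offset":[[0,0,0],[0,0,0],[0,0,0]],"turn":[0,0,0]}' 60
python3 -m inch '{"jaw":[1,1,1,1,1,1,1,1],"offset":[[0,0,-6],[0,0,-14],[0,0,-24],[0,0,-36],[0,0,-48],[0,0,-60],[0,0,-70],[0,0,-72]],"turn":[0,0,0,0,0,0,0,0]}' 60
python3 - <<'E'
from h import *
im,_=snap("wrist","w4"); print(readout.state())
E
```

```text
time_s: 5.52
eef_pos: [0.5492, 0.2629, 0.1446]
eef_rot: [[-0.994, -0.109, -0.0], [-0.109, 0.994, -0.0], [0.0, -0.0, -1.0]]
wrist_force: [0.1, -0.3, 0.1]
grip_width: -0.0001
time_s: 6.18
eef_pos: [0.5505, 0.2634, 0.2197]
eef_rot: [[-0.994, -0.109, 0.004], [-0.109, 0.994, 0.001], [-0.004, 0.001, -1.0]]
wrist_force: [1.4, 0.2, 0.8]
grip_width: 0.0003
{'time_s': 6.2333, 'joints': array([ 3.25353265e-01,  4.27760092e-01, -4.35082915e-03,  1.13517156e+00,
        2.30454228e-05,  2.16139813e-01]), 'qvel': array([-0.00108999,  0.01727505, -0.03371094, -0.02654341, -0.00227127,
       -0.00033387]), 'joint_torque': array([-2.24302523e-02, -4.98581064e+01,  2.66996437e+01,  1.71262608e-01,
       -1.56977592e-03,  9.01954309e-06]), 'eef_pos': array([0.55029033, 0.26331862, 0.21892175]), 'eef_rot': array([[-9.94036439e-01, -1.08997802e-01,  3.32213067e-03],
       [-1.08994551e-01,  9.94041688e-01,  1.14501284e-03],
       [-3.42714026e-03,  7.76090346e-04, -9.99993826e-01]]), 'wrist_force': array([0.47253167, 0.22469037, 0.23078236]), 'torque': array([-0.0133907 , -0.00850757,  0.02239   ]), 'grip_width': -1.4320953655559666e-05}
```

View pics/w4.png

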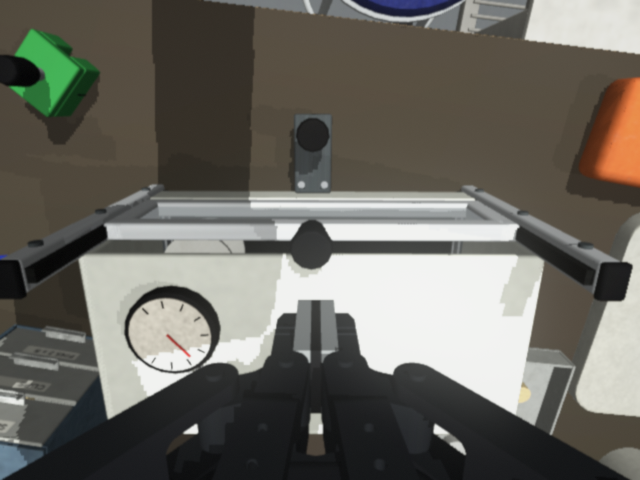

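```bash
python3 - <<'E'
from h import *
V=cams.camera_info("wrist"); p=readout.state()["eef_pos"]
for d in (-.05,-.011,0,.008,.05): print(d,proj(V,p+[0,0,d]))
for d in (-.011,0,.011): print(d,proj(V,p+[d,0,-.011]))
print(tri([(V,(312,246)),(S,(295.7,308.3))]))
im,_=snap("side","s4"); crop(im,230,180,400,380,3,"s4c")
im,_=snap("top","t4"); crop(im,110,180,300,320,4,"t4c")
E
```

```text
-0.05 [314.0980533  252.80638409]
-0.011 [313.86034674 280.84893432]
0 [313.77610175 290.78742536]
0.008 [313.70860428 298.75018886]
0.05 [313.23196843 354.97953825]
-0.011 [316.44369278 259.02536222]
0 [313.86034674 280.84893432]
0.011 [311.36453646 301.93302249]
(array([0.5504, 0.262 , 0.1578]), np.float64(0.75))
```

View pics/s4c.png

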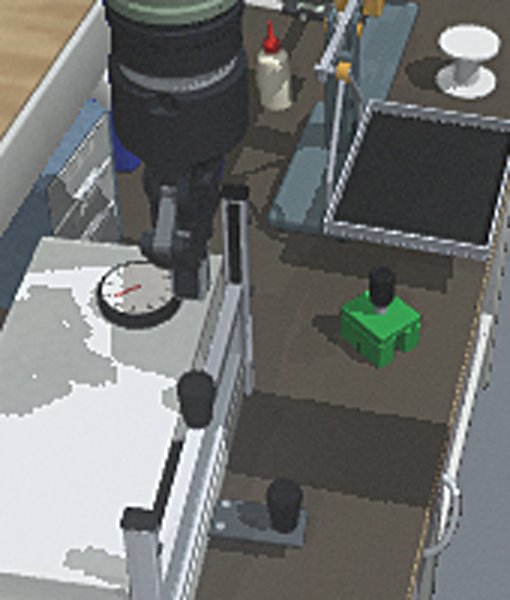

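View pics/t4c.png

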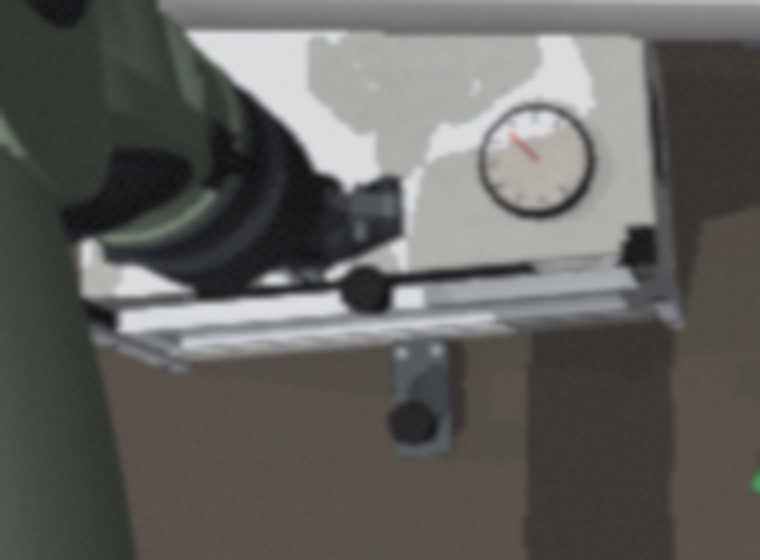

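```bash
python3 - <<'E'
from h import *
V=cams.camera_info("wrist"); p=readout.state()["eef_pos"]
print(p)
for q in [(190,297),(205,293),(175,292)]:
    u=(230+q[0]/3,180+q[1]/3); print(q,tri([(V,(316,301)),(S,u)]))
for dx in (0,.01,.02,.03):
  for dz in (-.011,.01,.02,.03):
    r=proj(S,p+[dx,0,dz]); print(dx,dz,((r-[230,180])*3).round(0), ((proj(T,p+[dx,0,dz])-[110,180])*4).round(0))
crop(cv2.imread("pics/s4.png"),260,200,340,330,6,"s4d")
E
```

```text
[0.54926411 0.26294153 0.21682684]
(190, 297) (array([0.5459, 0.2635, 0.2346]), np.float64(3.45))
(205, 293) (array([0.5413, 0.263 , 0.2433]), np.float64(0.7))
(175, 292) (array([0.5478, 0.2636, 0.2315]), np.float64(7.49))
0 -0.011 [197. 335.] [329. 274.]
0 0.01 [196. 311.] [318. 266.]
0 0.02 [195. 300.] [312. 262.]
0 0.03 [194. 288.] [306. 258.]
0.01 -0.011 [182. 332.] [331. 253.]
0.01 0.01 [181. 308.] [319. 245.]
0.01 0.02 [180. 297.] [313. 241.]
0.01 0.03 [179. 285.] [308. 236.]
0.02 -0.011 [167. 329.] [332. 233.]
0.02 0.01 [165. 305.] [321. 224.]
0.02 0.02 [164. 294.] [315. 219.]
0.02 0.03 [164. 282.] [309. 215.]
0.03 -0.011 [152. 326.] [334. 212.]
0.03 0.01 [150. 303.] [322. 203.]
0.03 0.02 [149. 291.] [317. 198.]
0.03 0.03 [148. 279.] [311. 193.]
```

View pics/s4d.png

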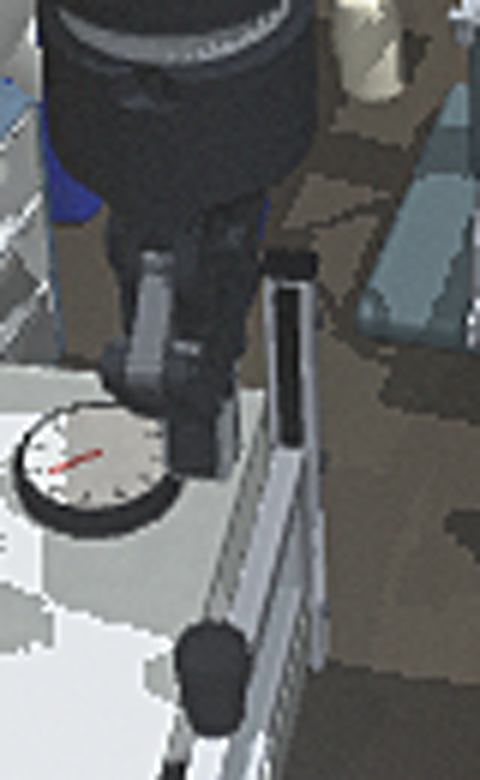

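The fingers shut above the knob: in both the wrist and side views the tips sit about 20 mm above the reported TCP, not 11 mm below it. I'll use the measured offset, go about 27 mm lower and grip again.

```bash
python3 -m inch '{"jaw":[0.4,0.4,0.4,0.4,0.4],"offset":[[2,0,0],[2,0,0],[2,0,0],[2,0,30],[2,0,60]],"turn":[0,0,0,0,0]}' 60
python3 -m inch '{"jaw":[0.4,0.4,0.4,0.4,0.4],"offset":[[0,0,15],[0,0,25],[0,0,32],[0,0,35],[0,0,35]],"turn":[0,0,0,0,0]}' 60
python3 - <<'E'
from h import *
im,_=snap("wrist","w5"); print(readout.state()["eef_pos"],readout.state()["wrist_force"])
im,_=snap("side","s5"); crop(im,260,200,340,330,6,"s5d")
E
```

```text
time_s: 6.75
eef_pos: [0.5489, 0.2633, 0.1576]
eef_rot: [[-0.994, -0.109, 0.004], [-0.109, 0.994, 0.002], [-0.005, 0.001, -1.0]]
wrist_force: [-0.3, 1.0, -1.5]
grip_width: 0.0513
time_s: 7.17
eef_pos: [0.5474, 0.2628, 0.1216]
eef_rot: [[-0.994, -0.109, -0.0], [-0.109, 0.994, -0.0], [0.0, -0.0, -1.0]]
wrist_force: [0.3, -0.7, 0.3]
grip_width: 0.0514
[0.54776389 0.26289429 0.12232841] [-0.34794874  0.05497988  0.86996952]
```

View pics/s5d.png

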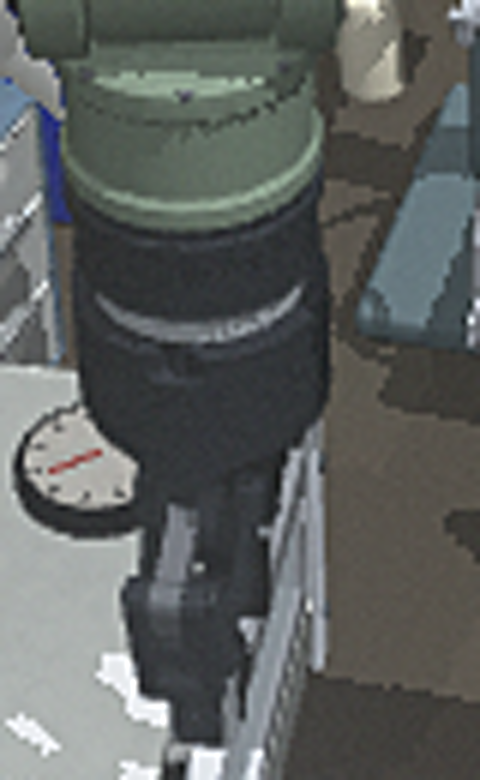

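View pics/w5.png

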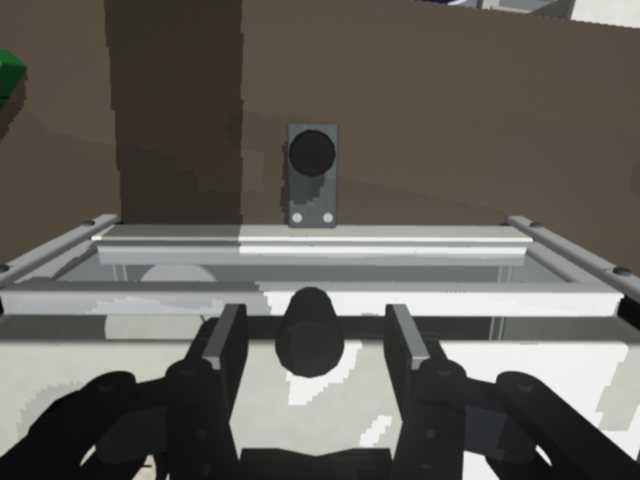

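The knob now sits between the pads: its top is at (310,342) and the pads at (225,335) and (405,335). Close and lift.

```bash
python3 -m inch '{"jaw":[1,1,1,1,1],"offset":[[0,-2,0],[0,-2,0],[0,-2,0],[0,-2,0],[0,-2,0]],"turn":[0,0,0,0,0]}' 80
python3 -m inch '{"jaw":[1,1,1,1,1,1,1,1,1],"offset":[[0,0,-6],[0,0,-14],[0,0,-24],[0,0,-36],[0,0,-48],[0,0,-60],[0,0,-68],[0,0,-72],[0,0,-72]],"turn":[0,0,0,0,0,0,0,0,0]}' 80
```

```text
time_s: 7.68
eef_pos: [0.5482, 0.2606, 0.1231]
eef_rot: [[-0.994, -0.109, 0.002], [-0.109, 0.994, 0.0], [-0.002, -0.0, -1.0]]
wrist_force: [-0.9, -1.4, 5.4]
grip_width: 0.0216
time_s: 8.43
eef_pos: [0.548, 0.2606, 0.1932]
eef_rot: [[-0.994, -0.109, 0.0], [-0.109, 0.994, -0.0], [-0.0, -0.0, -1.0]]
wrist_force: [5.4, -0.5, -7.3]
grip_width: 0.0214
```

```bash
python3 -m inch '{"jaw":[1,1],"offset":[[0,0,-3],[0,0,-3]],"turn":[0,0]}' 80
python3 -m inch '{"jaw":[0.4,0.4,0.4,0.4,0.4,0.4],"offset":[[0,0,0],[0,0,0],[0,0,-10],[0,0,-40],[40,0,-60],[80,0,-60]],"turn":[0,0,0,0,0,0]}' 60
python3 - <<'E'
from h import *
im,_=snap("wrist","w6"); print(readout.state()["eef_pos"],readout.state()["wrist_force"])
im,_=snap("side","s6"); crop(im,190,180,390,380,3,"s6d")
E
```

```text
time_s: 8.6
eef_pos: [0.5479, 0.2605, 0.1934]
eef_rot: [[-0.994, -0.109, -0.002], [-0.109, 0.994, -0.001], [0.002, -0.001, -1.0]]
wrist_force: [10.4, 2.9, -22.2]
grip_width: 0.0211
time_s: 9.1
eef_pos: [0.472, 0.2531, 0.2616]
eef_rot: [[-0.994, -0.108, 0.008], [-0.108, 0.994, 0.003], [-0.008, 0.002, -1.0]]
wrist_force: [-0.1, -0.0, 1.5]
grip_width: 0.0513
[0.45901499 0.25087193 0.25853131] [-8.88359994 -1.50878944 -2.57967683]
```

View pics/s6d.png

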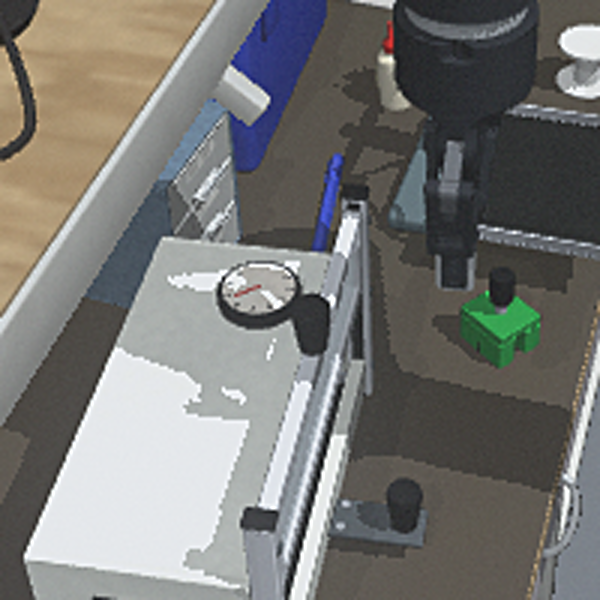

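View pics/w6.png

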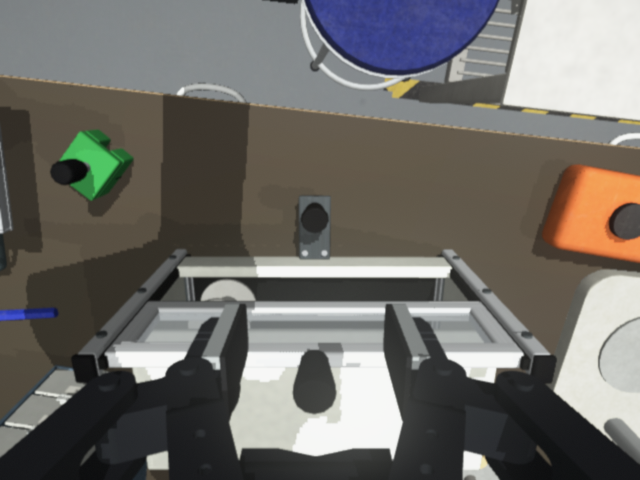

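```bash
python3 -m inch '{"jaw":[0.4,0.4,0.4,0.4,0.4,0.4,0.4,0.4],"offset":[[-15,0,20],[-31,0,50],[-31,0,85],[-31,0,120],[-31,0,150],[-31,0,170],[-31,0,180],[-31,0,180]],"turn":[0,0,0,0,0,0,0,0]}' 60
python3 - <<'E'
from h import *
im,_=snap("wrist","w7"); print(readout.state()["eef_pos"],readout.state()["wrist_force"])
E
```

```text
time_s: 9.87
eef_pos: [0.4986, 0.2552, 0.0755]
eef_rot: [[-0.994, -0.109, -0.003], [-0.109, 0.994, -0.001], [0.003, -0.001, -1.0]]
wrist_force: [0.0, -0.3, 0.4]
grip_width: 0.0511
[0.49982538 0.25562667 0.07711365] [0.75370441 0.35840461 0.32815372]
```

View pics/w7.png

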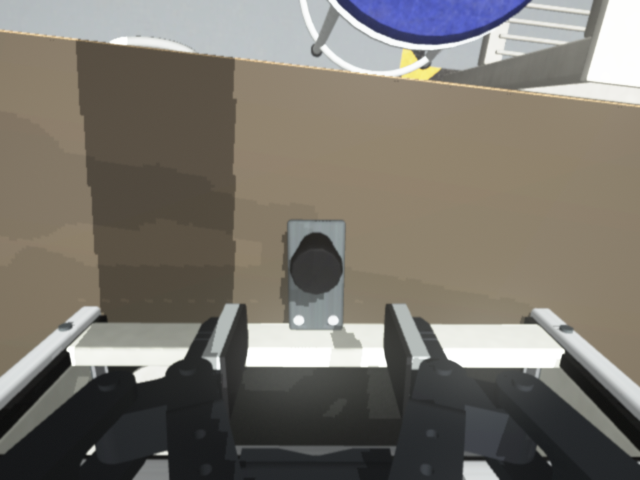

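```bash
python3 -m inch '{"jaw":[0.4,0.4,0.4,0.4,0.4],"offset":[[7,0,15],[7,0,35],[7,0,48],[7,0,53],[7,0,53]],"turn":[0,0,0,0,0]}' 60
python3 - <<'E'
from h import *
im,_=snap("wrist","w8"); print(readout.state()["eef_pos"],readout.state()["wrist_force"])
E
```

```text
time_s: 10.33
eef_pos: [0.4935, 0.255, 0.0245]
eef_rot: [[-0.994, -0.109, 0.001], [-0.109, 0.994, 0.0], [-0.001, 0.0, -1.0]]
wrist_force: [-0.2, 0.2, -0.2]
grip_width: 0.0511
[0.49389469 0.25516448 0.02501322] [-0.08857628  0.39415702 -0.07170326]
```

View pics/w8.png

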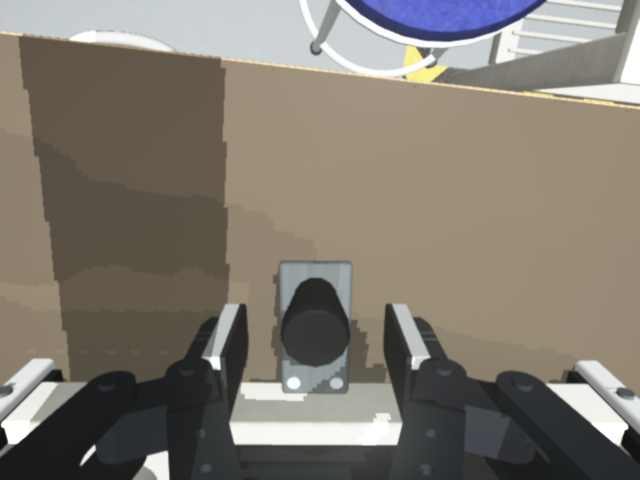

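Knob between the pads at (315,335). Close on it and draw the tray out 105 mm.

```bash
python3 -m inch '{"jaw":[1,1,1,1,1],"offset":[[0,0,0],[0,0,0],[0,0,0],[0,0,0],[0,0,0]],"turn":[0,0,0,0,0]}' 60
python3 -m inch '{"jaw":[1,1,1,1,1,1,1,1,1,1],"offset":[[5,0,0],[15,0,0],[30,0,0],[45,0,0],[60,0,0],[75,0,0],[90,0,0],[100,0,0],[106,0,0],[107,0,0]],"turn":[0,0,0,0,0,0,0,0,0,0]}' 60
python3 -m inch '{"jaw":[1,1,1],"offset":[[1,0,0],[2,0,0],[2,0,0]],"turn":[0,0,0]}' 60
```

```text
time_s: 10.8
eef_pos: [0.4942, 0.2549, 0.0255]
eef_rot: [[-0.994, -0.109, 0.003], [-0.109, 0.994, 0.0], [-0.003, -0.0, -1.0]]
wrist_force: [-0.9, -1.0, 7.0]
grip_width: 0.0224
time_s: 11.63
eef_pos: [0.3898, 0.2439, 0.0255]
eef_rot: [[-0.994, -0.109, 0.008], [-0.109, 0.994, 0.001], [-0.008, 0.0, -1.0]]
wrist_force: [6.1, -0.5, 0.5]
grip_width: 0.0219
time_s: 11.88
eef_pos: [0.3899, 0.244, 0.0255]
eef_rot: [[-0.994, -0.108, 0.01], [-0.108, 0.994, 0.001], [-0.01, 0.0, -1.0]]
wrist_force: [8.5, -0.6, -0.1]
grip_width: 0.0225
```

```bash
python3 -m inch '{"jaw":[0.4,0.4,0.4,0.4,0.4,0.2,0,0,0,0],"offset":[[0,0,0],[0,0,0],[0,0,-10],[0,0,-40],[0,0,-75],[0,0,-115],[0,0,-155],[0,0,-195],[0,0,-235],[0,0,-245]],"turn":[0,0,0,0,0,0,0,0,0,0]}' 60
python3 -m inch '{"jaw":[0,0,0],"offset":[[0,0,0],[0,0,0],[0,0,0]],"turn":[0,0,0]}' 60
python3 - <<'E'
from h import *
im,i=snap("wrist","w9"); print(readout.state()["eef_pos"],readout.state()["wrist_force"])
import pickle; pickle.dump(cams.camera_info("wrist"),open("w9.pkl","wb"))
im,_=snap("top","t9"); crop(im,100,170,500,350,1.9,"t9c")
E
```

```text
time_s: 12.72
eef_pos: [0.3861, 0.2439, 0.2748]
eef_rot: [[-0.994, -0.109, 0.007], [-0.109, 0.994, 0.004], [-0.008, 0.003, -1.0]]
wrist_force: [1.1, -0.1, -0.2]
grip_width: 0.0854
time_s: 12.97
eef_pos: [0.3832, 0.2424, 0.267]
eef_rot: [[-0.994, -0.109, -0.003], [-0.109, 0.994, -0.001], [0.003, -0.001, -1.0]]
wrist_force: [0.0, 0.7, -0.6]
grip_width: 0.0853
[0.38309387 0.24234059 0.26674949] [-0.28535979 -0.83375192 -0.92929443]
```

View pics/w9.png

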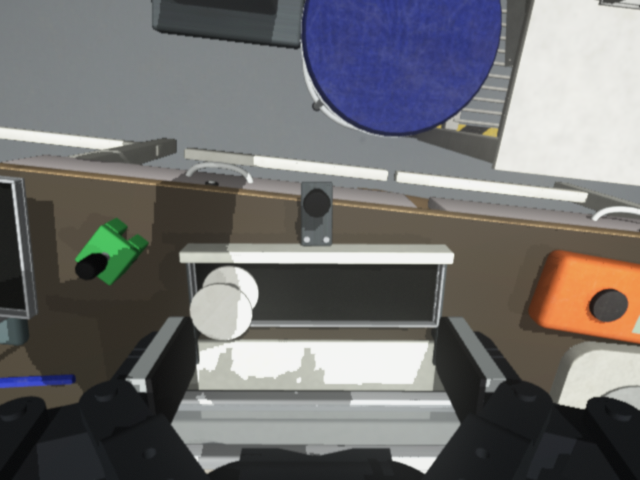

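View pics/t9c.png

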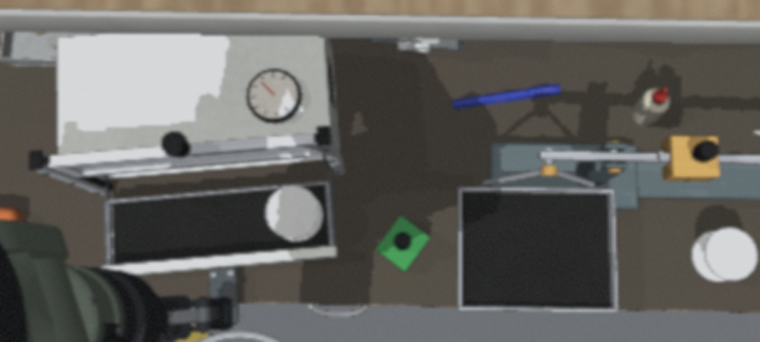

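Only one reel is in the tray (wrist 221,312, at the y=-95 place); with reel_d on the bench that makes two.

```bash
python3 - <<'E'
from h import *
import pickle
W=pickle.load(open("w9.pkl","rb"));im=cv2.imread("pics/w9.png")
crop(im,170,240,270,350,5,"w9c")
print(tri([(W,(221.5,312)),(T,(254.2,282.1))]))
for z in (.065,.072): print(atz(W,(221.5,312),z),atz(T,(254.2,282.1),z))
c=lambda x,y:np.array([.552,.2615])+[x*.994-y*.109,x*.109+y*.994]
for y in (95,0,-95): print(y,c(-.05,y/1000))
print("tray inner corners",[atz(W,u,.022) for u in ((197,264),(441,264),(434,321),(196,324))])
E
```

```text
(array([0.5041, 0.1633, 0.07  ]), np.float64(1.57))
[0.5075 0.163  0.065 ] [0.5019 0.1604 0.065 ]
[0.5037 0.1644 0.072 ] [0.5012 0.1595 0.072 ]
95 [0.491945 0.35048 ]
0 [0.5023  0.25605]
-95 [0.512655 0.16162 ]
tray inner corners [array([0.477 , 0.1264, 0.022 ]), array([0.4484, 0.384 , 0.022 ]), array([0.5158, 0.3898, 0.022 ]), array([0.5488, 0.1271, 0.022 ])]
```

View pics/w9c.png

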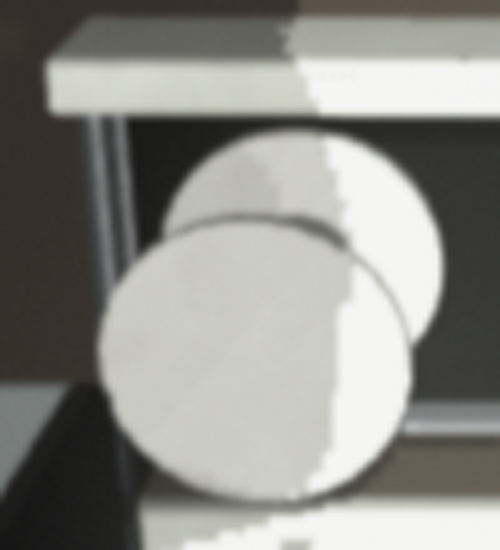

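```bash
python3 -m inch '{"jaw":[0,0,0,0,0,0,0],"offset":[[-30,-25,0],[-60,-50,20],[-90,-75,50],[-112,-92,85],[-112,-92,120],[-112,-92,147],[-112,-92,147]],"turn":[0,0,0,0,0,0,0]}' 60
python3 -m inch '{"jaw":[0,0],"offset":[[0,0,0],[0,0,0]],"turn":[0,0]}' 60
python3 - <<'E'
from h import *
im,_=snap("wrist","w10"); print(readout.state()["eef_pos"],readout.state()["wrist_force"])
V=cams.camera_info("wrist"); print(proj(V,[.504,.163,.072]))
E
```

```text
time_s: 13.65
eef_pos: [0.5002, 0.1618, 0.1141]
eef_rot: [[-0.994, -0.107, -0.014], [-0.107, 0.994, -0.002], [0.014, -0.001, -1.0]]
wrist_force: [-1.5, 0.7, 0.2]
grip_width: 0.0855
time_s: 13.82
eef_pos: [0.506, 0.1639, 0.1226]
eef_rot: [[-0.994, -0.109, 0.0], [-0.109, 0.994, 0.0], [-0.0, 0.0, -1.0]]
wrist_force: [-0.2, -0.9, 0.5]
grip_width: 0.0852
[0.50683414 0.16416995 0.1234474 ] [ 1.03004636 -0.29819432 -0.06126358]
[312.60839931 247.00953856]
```

View pics/w10.png

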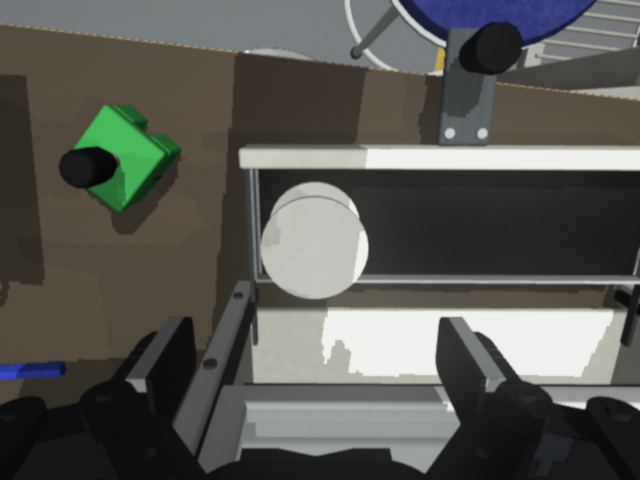

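```bash
python3 -m inch '{"jaw":[0,0,0,0,0,0],"offset":[[3,0,30],[3,0,60],[3,0,85],[3,0,100],[3,0,110],[3,0,110]],"turn":[0,0,0,0,0,0]}' 60
python3 - <<'E'
from h import *
im,_=snap("wrist","w11"); print(readout.state()["eef_pos"],readout.state()["wrist_force"])
E
```

```text
time_s: 14.37
eef_pos: [0.5029, 0.1636, 0.0116]
eef_rot: [[-0.994, -0.11, 0.0], [-0.11, 0.994, -0.0], [-0.0, -0.0, -1.0]]
wrist_force: [-0.4, -0.1, -0.1]
grip_width: 0.0851
[0.50352029 0.16372805 0.0125863 ] [-0.04797725  0.33332767  0.4241095 ]
```

View pics/w11.png

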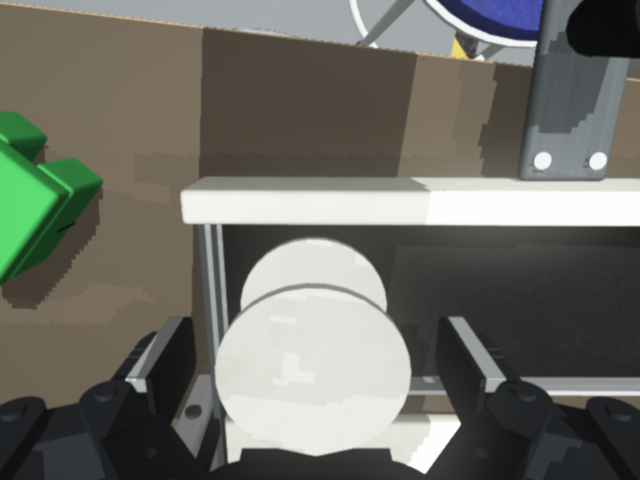

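The reel is centred between the pads, at (313,370). Grip and lift.

```bash
python3 -m inch '{"jaw":[1,1,1,1,1],"offset":[[0,0,0],[0,0,0],[0,0,0],[0,0,0],[0,0,0]],"turn":[0,0,0,0,0]}' 70
python3 -m inch '{"jaw":[1,1,1,1,1],"offset":[[0,0,-6],[0,0,-14],[0,0,-22],[0,0,-30],[0,0,-30]],"turn":[0,0,0,0,0]}' 70
python3 - <<'E'
from h import *
im,_=snap("wrist","w12"); print(readout.state()["eef_pos"],readout.state()["wrist_force"])
im,_=snap("side","s12"); crop(im,230,180,400,380,3,"s12c")
E
```

```text
time_s: 14.83
eef_pos: [0.5052, 0.1634, 0.0141]
eef_rot: [[-0.994, -0.109, 0.005], [-0.109, 0.994, 0.0], [-0.005, -0.0, -1.0]]
wrist_force: [-0.2, -1.7, 8.7]
grip_width: 0.0556
time_s: 15.25
eef_pos: [0.5042, 0.1636, 0.0437]
eef_rot: [[-0.994, -0.109, 0.003], [-0.109, 0.994, 0.001], [-0.003, 0.0, -1.0]]
wrist_force: [0.8, 0.3, -2.5]
grip_width: 0.0554
[0.50386644 0.16351708 0.04286914] [-0.24337962  1.12482207 -3.78856381]
```

View pics/w12.png

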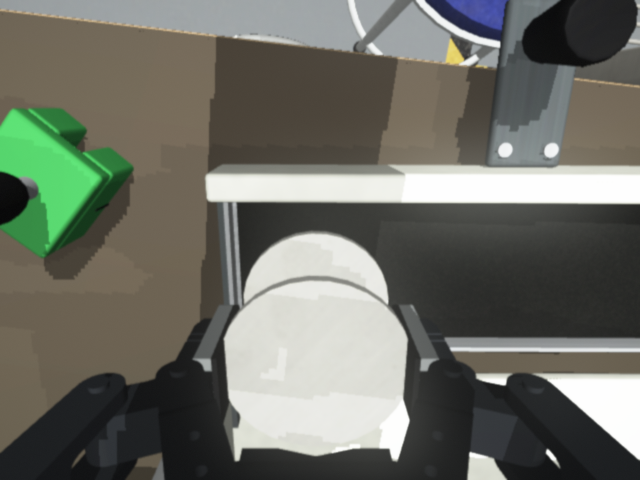

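View pics/s12c.png

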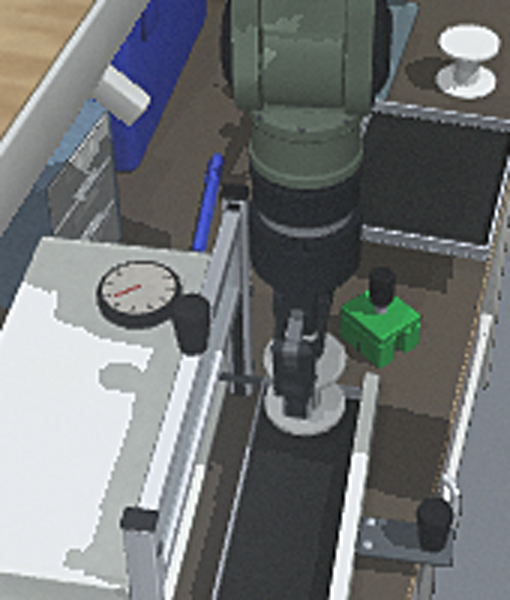

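```bash
python3 -m inch '{"jaw":[1,1,1,1,1,1,1,1,1,1],"offset":[[0,0,-25],[0,0,-55],[5,-10,-85],[15,-40,-105],[30,-75,-110],[45,-110,-110],[60,-145,-110],[75,-185,-110],[85,-220,-110],[93,-250,-110]],"turn":[0,0,0,0,0.02,0.04,0.06,0.08,0.1,0.109]}' 70
python3 -m inch '{"jaw":[1,1,1],"offset":[[0,0,0],[0,0,0],[0,0,0]],"turn":[0,0,0]}' 70
python3 - <<'E'
from h import *
im,_=snap("wrist","w13"); print(readout.state()["eef_pos"],readout.state()["wrist_force"])
import pickle; pickle.dump(cams.camera_info("wrist"),open("w13.pkl","wb"))
E
```

```text
time_s: 16.18
eef_pos: [0.4363, -0.0973, 0.1514]
eef_rot: [[-1.0, 0.002, -0.001], [0.002, 1.0, -0.0], [0.001, -0.0, -1.0]]
wrist_force: [1.3, 0.0, -1.5]
grip_width: 0.0561
time_s: 16.43
eef_pos: [0.4372, -0.095, 0.1513]
eef_rot: [[-1.0, 0.0, -0.001], [0.0, 1.0, 0.001], [0.001, 0.001, -1.0]]
wrist_force: [0.4, 0.1, -1.9]
grip_width: 0.0554
[ 0.43737406 -0.09453449  0.15130758] [-1.28587426e-03  6.17473043e-01 -2.15495201e+00]
```

View pics/w13.png

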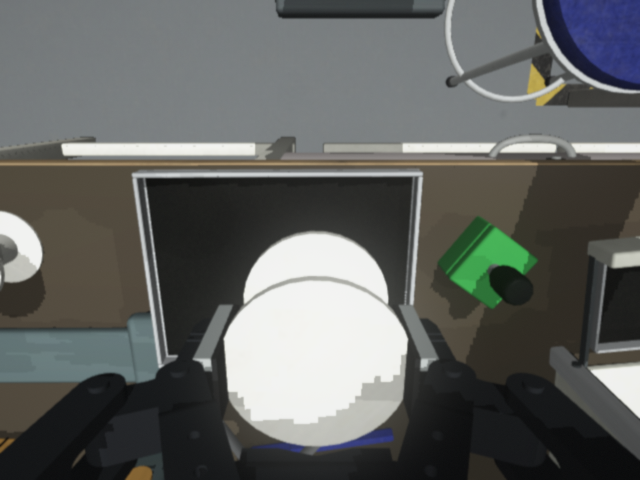

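```bash
python3 - <<'E'
from h import *
import pickle
V=pickle.load(open("w13.pkl","rb"))
for u in ((134,174),(421,174),(160,365)): print(atz(V,u,.061))
W=pickle.load(open("w1.pkl","rb"))
tri2=lambda a,b:print(tri([(W,a),(V,b)]))
tri2((356,186),(134,174));tri2((537,186),(421,174));tri2((356,312),(160,365))
E
```

```text
[ 0.3995 -0.2068  0.061 ]
[ 0.3992 -0.0281  0.061 ]
[ 0.5376 -0.2061  0.061 ]
(array([ 0.3999, -0.2087,  0.0565]), np.float64(0.77))
(array([ 0.3992, -0.0277,  0.0598]), np.float64(0.58))
(array([ 0.5368, -0.2054,  0.0626]), np.float64(0.44))
```

```bash
python3 -m inch '{"jaw":[1,1,1,1,1,1,1],"offset":[[-2,-1,30],[-2,-1,60],[-2,-1,85],[-2,-1,98],[-2,-1,104],[-2,-1,106],[-2,-1,106]],"turn":[0,0,0,0,0,0,0]}' 70
python3 - <<'E'
from h import *
im,_=snap("side","s14"); crop(im,300,110,430,270,3.7,"s14c"); print(readout.state()["eef_pos"],readout.state()["wrist_force"])
E
```

```text
time_s: 17.07
eef_pos: [0.44, -0.0956, 0.0457]
eef_rot: [[-1.0, -0.002, -0.0], [-0.002, 1.0, 0.0], [0.0, 0.0, -1.0]]
wrist_force: [0.1, -0.4, -2.8]
grip_width: 0.0561
[ 0.4404306  -0.09599268  0.04624919] [-0.32783234  0.22231817 -1.6188077 ]
```

View pics/s14c.png

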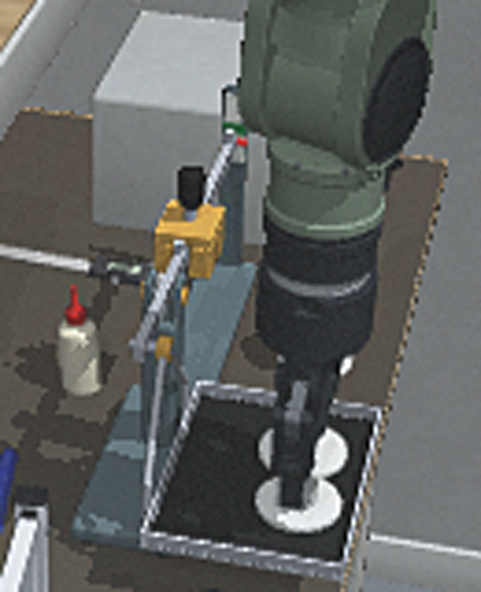

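```bash
python3 -m inch '{"jaw":[1,1,1,1,1],"offset":[[0,0,2],[0,0,4],[0,0,6],[0,0,6],[0,0,6]],"turn":[0,0,0,0,0]}' 70
```

```text
time_s: 17.53
eef_pos: [0.44, -0.0965, 0.0399]
eef_rot: [[-1.0, -0.0, 0.001], [-0.0, 1.0, -0.0], [-0.001, -0.0, -1.0]]
wrist_force: [0.8, 0.5, -1.8]
grip_width: 0.0556
```

```bash
python3 -m inch '{"jaw":[1,1,1,1],"offset":[[0,0,2],[0,0,4],[0,0,4],[0,0,4]],"turn":[0,0,0,0]}' 70
python3 - <<'E'
from h import *
im,_=snap("side","s15"); crop(im,300,110,430,270,3.7,"s15c"); print(readout.state()["eef_pos"],readout.state()["wrist_force"])
E
```

```text
time_s: 17.87
eef_pos: [0.4397, -0.0963, 0.0355]
eef_rot: [[-1.0, -0.0, 0.0], [-0.0, 1.0, 0.0], [-0.0, 0.0, -1.0]]
wrist_force: [1.1, -0.5, -0.1]
grip_width: 0.0552
[ 0.43970727 -0.09631425  0.03557457] [ 0.01888242 -0.02065592  0.71133998]
```

View pics/s15c.png

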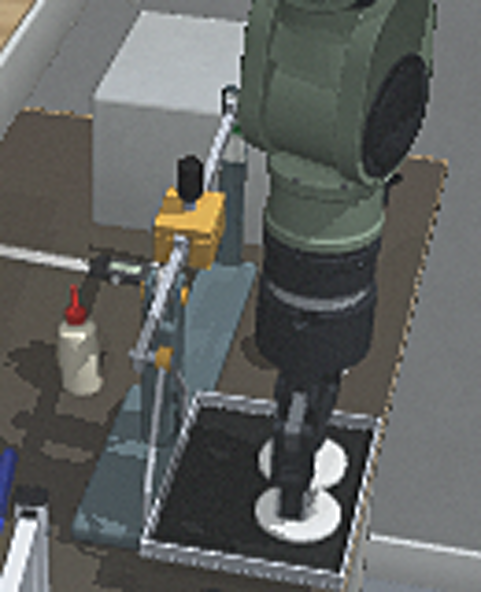

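The pan now carries the reel and the beam has swung down on the pan side. Release and rise.

```bash
python3 -m inch '{"jaw":[0.2,0.1,0.05,0,0,0,0,0,0],"offset":[[0,0,0],[0,0,0],[0,0,0],[0,0,0],[0,0,-20],[0,0,-50],[0,0,-85],[0,0,-120],[0,0,-150]],"turn":[0,0,0,0,0,0,0,0,0]}' 60
python3 -m inch '{"jaw":[0,0,0,0,0,0],"offset":[[0,-40,-30],[0,-80,-70],[0,-115,-90],[0,-115,-90],[0,-115,-90],[0,-115,-90]],"turn":[0,0,0,0,0,0]}' 60
python3 - <<'E'
from h import *
im,_=snap("wrist","w16"); print(readout.state()["eef_pos"],readout.state()["wrist_force"])
import pickle; pickle.dump(cams.camera_info("wrist"),open("w16.pkl","wb"))
im,_=snap("side","s16"); crop(im,300,110,430,270,3.7,"s16c")
E
```

```text
time_s: 18.67
eef_pos: [0.4397, -0.0964, 0.1879]
eef_rot: [[-1.0, -0.0, 0.001], [-0.0, 1.0, -0.0], [-0.001, -0.0, -1.0]]
wrist_force: [0.7, 0.3, 0.4]
grip_width: 0.0854
time_s: 19.17
eef_pos: [0.4397, -0.212, 0.2758]
eef_rot: [[-1.0, 0.002, 0.001], [0.002, 1.0, -0.0], [-0.001, -0.0, -1.0]]
wrist_force: [0.0, 0.6, -0.4]
grip_width: 0.0855
[ 0.43915511 -0.21082102  0.27492454] [-0.47177252  0.28841114 -0.26667739]
```

View pics/w16.png

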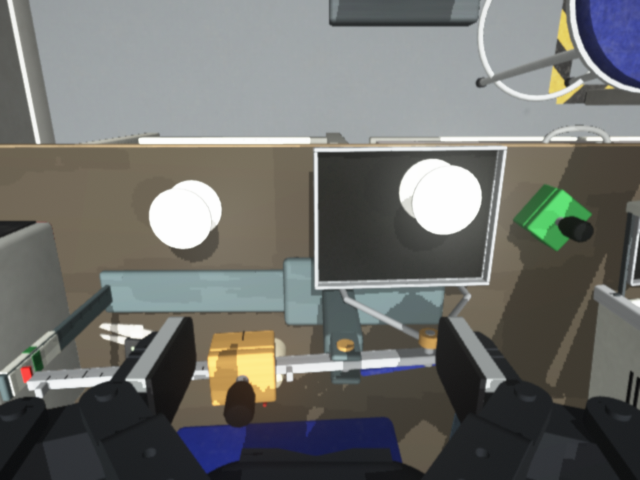

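View pics/s16c.png

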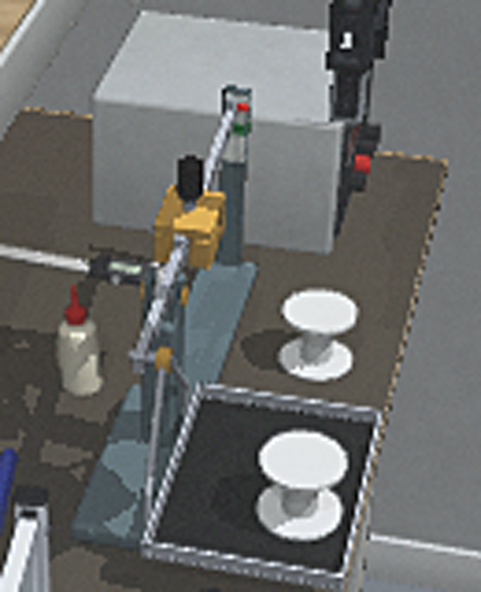

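Reel 1 stands upright on the pan (wrist 447,199). reel_d is still on the bench (wrist 181,216).

```bash
python3 - <<'E'
from h import *
import pickle
V=pickle.load(open("w16.pkl","rb"));W=pickle.load(open("w1.pkl","rb"))
im=cv2.imread("pics/w16.png");crop(im,130,160,240,270,5,"w16c");crop(im,390,140,510,250,5,"w16d")
print(tri([(V,(181.5,217)),(W,(229,246))]),atz(V,(181.5,217),.05),atz(V,(192,207),.008))
print("panreel",atz(V,(447,199),.095), [atz(V,u,.055) for u in ((315,150),(505,148),(488,286),(317,288))])
E
```

```text
(array([ 0.466 , -0.3431,  0.0441]), np.float64(0.89)) [ 0.4637 -0.3406  0.05  ] [ 0.4635 -0.3422  0.008 ]
panreel [ 0.4362 -0.0977  0.095 ] [array([ 0.399 , -0.2103,  0.055 ]), array([ 0.3972, -0.0362,  0.055 ]), array([ 0.5348, -0.0344,  0.055 ]), array([ 0.537 , -0.2083,  0.055 ])]
```

View pics/w16c.png

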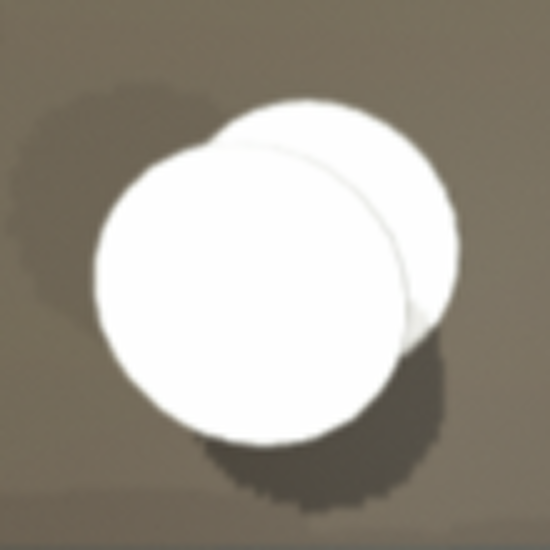

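```bash
python3 -m inch '{"jaw":[0,0,0,0,0,0,0,0,0,0],"offset":[[-8,-35,0],[-16,-70,20],[-22,-105,55],[-26,-131,95],[-26,-131,130],[-26,-131,160],[-26,-131,180],[-26,-131,180],[-26,-131,180],[-26,-131,180]],"turn":[0,0,0,0,0,0,0,0,0,0]}' 60
python3 - <<'E'
from h import *
im,_=snap("wrist","w17"); print(readout.state()["eef_pos"],readout.state()["wrist_force"]);V=cams.camera_info("wrist"); print(proj(V,[.465,-.342,.05]))
E
```

```text
time_s: 20.1
eef_pos: [0.4665, -0.3419, 0.0968]
eef_rot: [[-1.0, -0.002, 0.001], [-0.002, 1.0, -0.001], [-0.001, -0.001, -1.0]]
wrist_force: [0.1, -0.3, 0.5]
grip_width: 0.0853
[ 0.46698764 -0.34254348  0.09747599] [0.42153443 0.24098975 0.31473149]
[315.24107182 251.19460961]
```

View pics/w17.png

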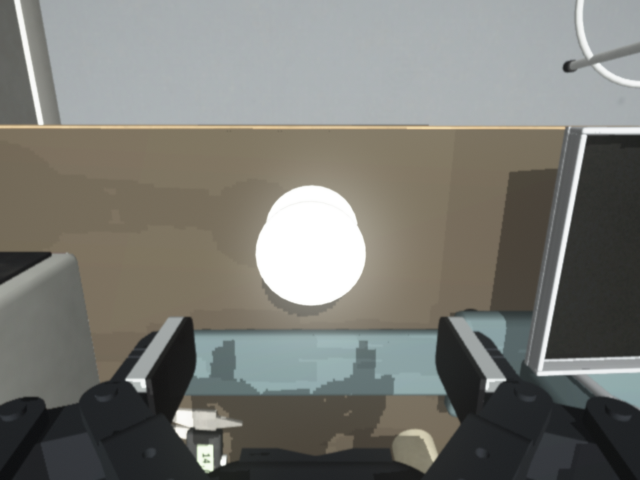

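```bash
python3 -m inch '{"jaw":[0,0,0,0,0,0],"offset":[[1,-1.5,30],[1,-1.5,60],[1,-1.5,85],[1,-1.5,100],[1,-1.5,105],[1,-1.5,105]],"turn":[0,0,0,0,0,0]}' 60
python3 -m inch '{"jaw":[1,1,1,1,1],"offset":[[0,0,0],[0,0,0],[0,0,0],[0,0,0],[0,0,0]],"turn":[0,0,0,0,0]}' 70
python3 -m inch '{"jaw":[1,1,1,1,1],"offset":[[0,0,-6],[0,0,-14],[0,0,-22],[0,0,-30],[0,0,-30]],"turn":[0,0,0,0,0]}' 70
python3 - <<'E'
from h import *
im,_=snap("wrist","w18"); print(readout.state()["eef_pos"],readout.state()["wrist_force"])
im,_=snap("side","s18"); crop(im,300,110,430,270,3.7,"s18c")
E
```

```text
time_s: 20.65
eef_pos: [0.4651, -0.3438, -0.009]
eef_rot: [[-1.0, -0.001, 0.0], [-0.001, 1.0, -0.0], [-0.0, -0.0, -1.0]]
wrist_force: [-0.1, 0.6, 0.4]
grip_width: 0.0854
time_s: 21.07
eef_pos: [0.4661, -0.3448, -0.0065]
eef_rot: [[-1.0, -0.001, 0.003], [-0.001, 1.0, -0.002], [-0.003, -0.002, -1.0]]
wrist_force: [-1.8, 2.3, 10.1]
grip_width: 0.0554
time_s: 21.48
eef_pos: [0.4659, -0.3449, 0.0228]
eef_rot: [[-1.0, -0.0, 0.002], [-0.0, 1.0, -0.002], [-0.002, -0.002, -1.0]]
wrist_force: [1.2, -0.8, -2.4]
grip_width: 0.0555
[ 0.46557983 -0.34469933  0.02200733] [ 0.27643522 -0.10889991 -2.29958708]
```

View pics/w18.png

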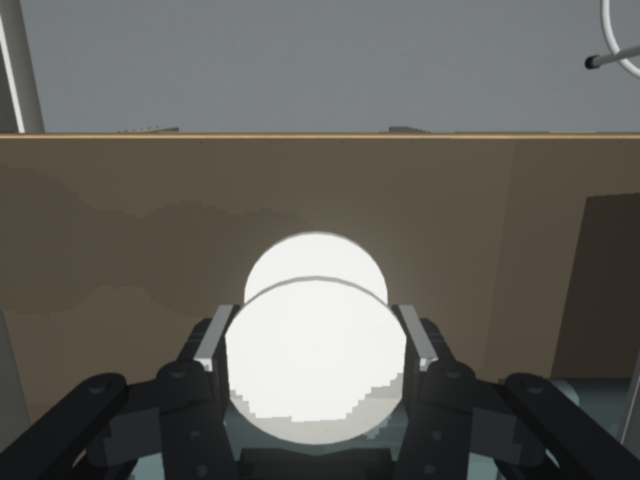

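View pics/s18c.png

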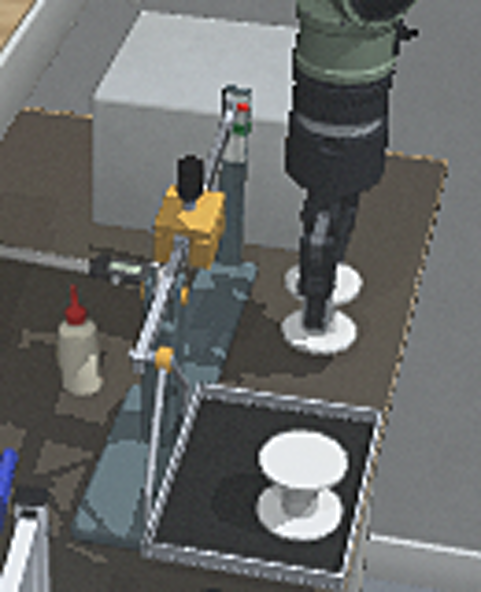

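```bash
python3 -m inch '{"jaw":[1,1,1,1,1,1,1,1,1,1],"offset":[[0,0,-30],[0,0,-65],[0,5,-100],[-2,30,-125],[-5,65,-130],[-10,100,-130],[-15,135,-130],[-18,165,-130],[-20,185,-130],[-20,193,-130]],"turn":[0,0,0,0,0,0,0,0,0,0]}' 70
python3 -m inch '{"jaw":[1,1,1],"offset":[[0,0,0],[0,0,0],[0,0,0]],"turn":[0,0,0]}' 70
python3 - <<'E'
from h import *
im,_=snap("wrist","w19"); print(readout.state()["eef_pos"],readout.state()["wrist_force"])
V=cams.camera_info("wrist"); print([atz(V,u,.055) for u in ()])
E
```

```text
time_s: 22.42
eef_pos: [0.4841, -0.1477, 0.1502]
eef_rot: [[-1.0, -0.003, -0.001], [-0.003, 1.0, 0.002], [0.001, 0.002, -1.0]]
wrist_force: [-0.5, 0.0, -2.6]
grip_width: 0.0554
time_s: 22.67
eef_pos: [0.4848, -0.152, 0.1505]
eef_rot: [[-1.0, 0.001, 0.0], [0.001, 1.0, -0.001], [-0.0, -0.001, -1.0]]
wrist_force: [0.3, -0.6, -2.3]
grip_width: 0.0552
[ 0.4847362  -0.15213248  0.15050772] [ 1.26979373  0.18330565 -2.28658404]
[]
```

View pics/w19.png

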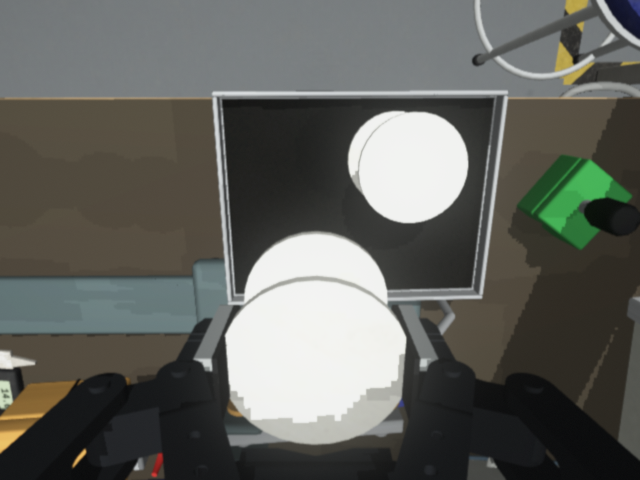

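```bash
python3 -m inch '{"jaw":[1,1,1,1,1,1,1],"offset":[[-3,-6,30],[-3,-6,60],[-3,-6,80],[-3,-6,92],[-3,-6,100],[-3,-6,104],[-3,-6,106]],"turn":[0,0,0,0,0,0,0]}' 70
python3 -m inch '{"jaw":[1,1,1,1],"offset":[[0,0,2],[0,0,4],[0,0,4],[0,0,4]],"turn":[0,0,0,0]}' 70
python3 - <<'E'
from h import *
im,_=snap("side","s20"); crop(im,300,110,430,270,3.7,"s20c"); print(readout.state()["eef_pos"],readout.state()["wrist_force"])
E
```

```text
time_s: 23.3
eef_pos: [0.4877, -0.1576, 0.0444]
eef_rot: [[-1.0, 0.001, -0.0], [0.001, 1.0, -0.0], [0.0, -0.0, -1.0]]
wrist_force: [-0.3, 0.6, -1.7]
grip_width: 0.0554
time_s: 23.63
eef_pos: [0.4881, -0.157, 0.0412]
eef_rot: [[-1.0, -0.0, 0.001], [-0.0, 1.0, -0.0], [-0.001, -0.0, -1.0]]
wrist_force: [-0.6, 0.3, -1.6]
grip_width: 0.0553
[ 0.48805971 -0.15694921  0.0411395 ] [ 0.38315262  0.39033799 -1.6256575 ]
```

View pics/s20c.png

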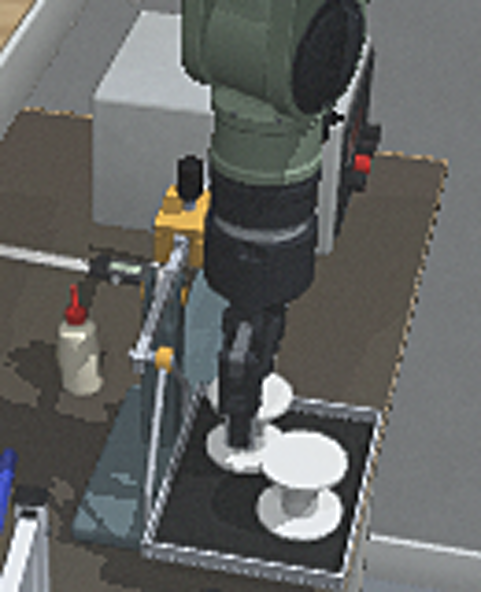

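```bash
python3 -m inch '{"jaw":[1,1,1],"offset":[[0,0,2],[0,0,3],[0,0,3]],"turn":[0,0,0]}' 70
python3 -m inch '{"jaw":[1,1,1],"offset":[[0,0,2],[0,0,3],[0,0,3]],"turn":[0,0,0]}' 70
```

```text
time_s: 23.93
eef_pos: [0.4882, -0.1551, 0.0383]
eef_rot: [[-1.0, -0.001, 0.002], [-0.001, 1.0, 0.003], [-0.002, 0.003, -1.0]]
wrist_force: [-0.3, 5.3, 6.9]
grip_width: 0.0552
time_s: 24.18
eef_pos: [0.4883, -0.1527, 0.0366]
eef_rot: [[-1.0, -0.003, 0.003], [-0.003, 1.0, 0.008], [-0.003, 0.008, -1.0]]
wrist_force: [-3.5, 13.2, 22.0]
grip_width: 0.0554
```

Contact is firm, so I'll back off 3 mm and release.

```bash
python3 -m inch '{"jaw":[1,1],"offset":[[0,0,-3],[0,0,-4]],"turn":[0,0]}' 70
python3 - <<'E'
from h import *
im,_=snap("wrist","w21"); print(readout.state()["eef_pos"],readout.state()["wrist_force"])
im,_=snap("side","s21"); crop(im,300,110,430,270,3.7,"s21c")
E
```

```text
time_s: 24.35
eef_pos: [0.4882, -0.1569, 0.0394]
eef_rot: [[-1.0, -0.001, 0.001], [-0.001, 1.0, -0.001], [-0.001, -0.001, -1.0]]
wrist_force: [-0.1, -1.8, -1.2]
grip_width: 0.0551
[ 0.48823598 -0.1569917   0.03929679] [-0.14091928  2.73727854  2.58818187]
```

View pics/w21.png

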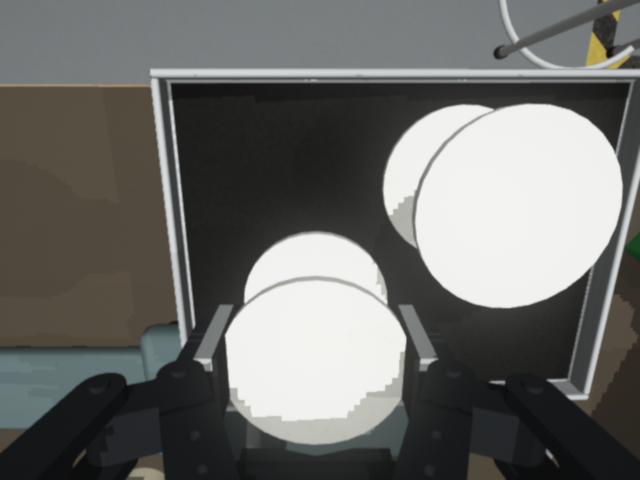

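View pics/s21c.png

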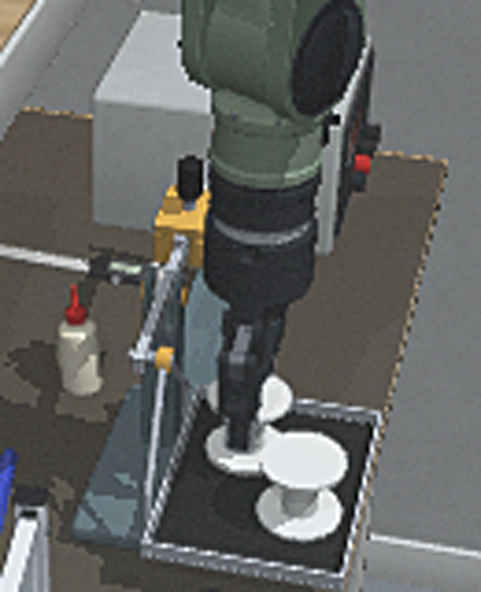

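```bash
python3 -m inch '{"jaw":[0.25,0.15,0.15,0.15,0.15,0.15,0.15,0.15,0.15,0.15],"offset":[[0,0,0],[0,0,0],[0,0,0],[0,0,-8],[0,0,-25],[0,0,-60],[0,0,-100],[0,0,-140],[0,0,-180],[0,0,-220]],"turn":[0,0,0,0,0,0,0,0,0,0]}' 60
python3 -m inch '{"jaw":[0.4,0.4,0.4,0.4,0.4],"offset":[[30,-40,0],[60,-80,0],[70,-90,0],[70,-90,0],[70,-90,0]],"turn":[0,0,0,0,0]}' 60
python3 - <<'E'
from h import *
im,_=snap("wrist","w22"); print(readout.state()["eef_pos"],readout.state()["wrist_force"])
import pickle; pickle.dump(cams.camera_info("wrist"),open("w22.pkl","wb"))
im,_=snap("side","s22"); crop(im,300,110,430,270,3.7,"s22c")
E
```

```text
time_s: 25.28
eef_pos: [0.4872, -0.1568, 0.2613]
eef_rot: [[-1.0, 0.0, 0.0], [0.0, 1.0, -0.001], [-0.0, -0.001, -1.0]]
wrist_force: [0.9, 0.1, 0.4]
grip_width: 0.0721
time_s: 25.7
eef_pos: [0.4168, -0.248, 0.2593]
eef_rot: [[-1.0, 0.003, 0.001], [0.003, 1.0, -0.0], [-0.001, -0.0, -1.0]]
wrist_force: [0.4, 0.2, -0.2]
grip_width: 0.0513
[ 0.41743821 -0.24724476  0.25909609] [-5.03965341e-01 -3.62610046e-04 -5.85174860e-01]
```

View pics/w22.png

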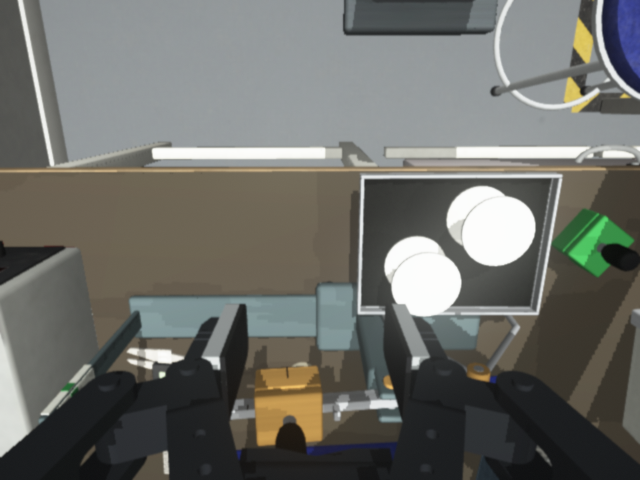

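View pics/s22c.png

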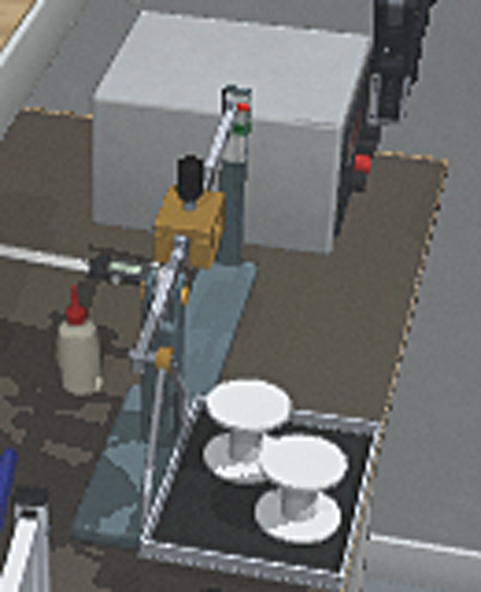

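Both reels are on the pan, upright. Now I'll look at the poise from closer.

```bash
python3 -m inch '{"jaw":[0.4,0.4,0.4,0.4,0.4],"offset":[[-30,-10,0],[-60,-22,0],[-83,-22,0],[-83,-22,0],[-83,-22,0]],"turn":[0,0,0,0,0]}' 60
python3 - <<'E'
from h import *
im,_=snap("wrist","w23"); print(readout.state()["eef_pos"],readout.state()["wrist_force"])
import pickle; pickle.dump(cams.camera_info("wrist"),open("w23.pkl","wb"))
E
```

```text
time_s: 26.22
eef_pos: [0.5018, -0.2675, 0.2578]
eef_rot: [[-1.0, -0.003, -0.001], [-0.003, 1.0, 0.001], [0.001, 0.001, -1.0]]
wrist_force: [-0.0, -0.2, 0.3]
grip_width: 0.0514
[ 0.50090239 -0.26749212  0.25804618] [ 0.27057081 -0.05454552 -0.61719605]
```

View pics/w23.png

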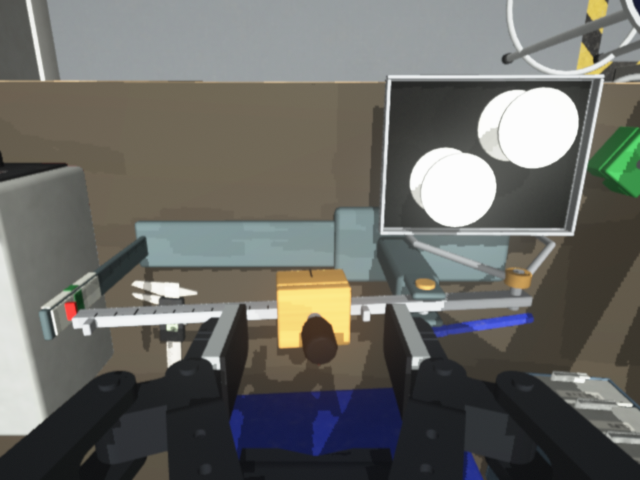

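```bash
python3 - <<'E'
from h import *
import pickle
V=pickle.load(open("w23.pkl","rb"));W=pickle.load(open("w22.pkl","rb"))
im=cv2.imread("pics/w23.png");crop(im,260,250,460,370,4,"w23c")
print(tri([(V,(319,349)),(W,(291,437))]),[atz(V,(319,349),z) for z in (.2,.21,.215)])
print("poise box top front",[atz(V,u,.19) for u in ((278,270),(348,270),(279,348),(350,345))])
print("hinge",atz(V,(427,285),.16),atz(V,(518,273),.15))
E
```

```text
(array([ 0.5943, -0.265 ,  0.1566]), np.float64(1.82)) [array([ 0.5672, -0.2643,  0.2   ]), array([ 0.5609, -0.2644,  0.21  ]), array([ 0.5577, -0.2645,  0.215 ])]
poise box top front [array([ 0.5182, -0.2896,  0.19  ]), array([ 0.5181, -0.2467,  0.19  ]), array([ 0.5728, -0.2902,  0.19  ]), array([ 0.5705, -0.244 ,  0.19  ])]
hinge [ 0.5411 -0.1887  0.16  ] [ 0.536  -0.1213  0.15  ]
```

View pics/w23c.png

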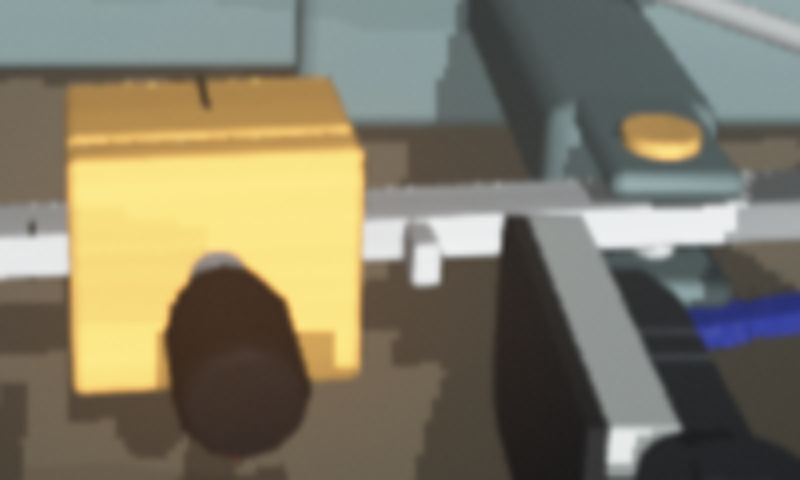

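```bash
python3 -m inch '{"jaw":[0.45,0.45,0.45,0.45,0.45,0.45],"offset":[[-20,2,0],[-45,2,0],[-58,2,15],[-58,2,40],[-58,2,50],[-58,2,50]],"turn":[0,0,0,0,0,0]}' 60
python3 - <<'E'
from h import *
im,_=snap("wrist","w24"); print(readout.state()["eef_pos"],readout.state()["wrist_force"])
im,_=snap("side","s24"); crop(im,300,110,430,270,3.7,"s24c")
E
```

```text
time_s: 26.77
eef_pos: [0.5562, -0.2651, 0.2058]
eef_rot: [[-1.0, -0.001, -0.005], [-0.001, 1.0, 0.003], [0.005, 0.003, -1.0]]
wrist_force: [0.7, 0.3, -0.1]
grip_width: 0.0469
[ 0.55697805 -0.26576359  0.20770526] [-0.6125714  -0.02176502  2.05992111]
```

View pics/w24.png

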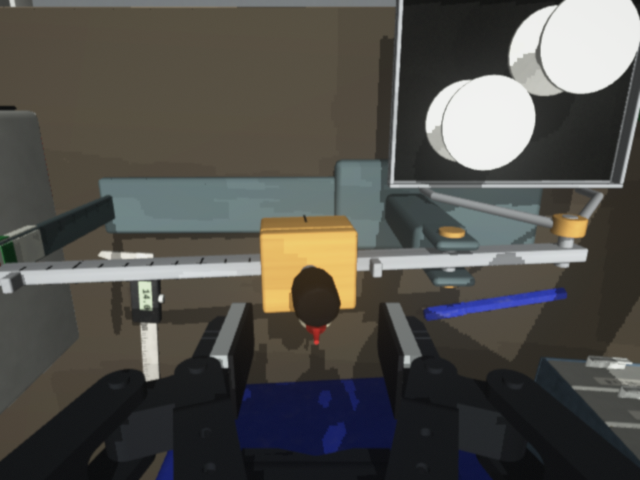

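View pics/s24c.png

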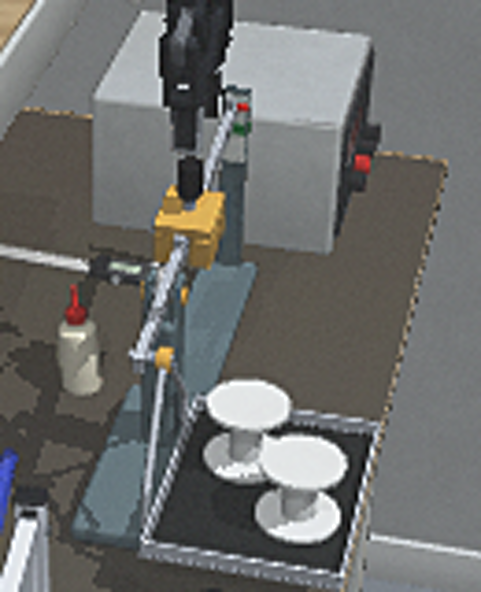

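```bash
python3 -m inch '{"jaw":[0.45,0.45,0.45,0.45,0.45],"offset":[[-2,0,12],[-2,0,25],[-2,0,34],[-2,0,38],[-2,0,38]],"turn":[0,0,0,0,0]}' 20
python3 - <<'E'
from h import *
im,_=snap("wrist","w25"); print(readout.state()["eef_pos"],readout.state()["wrist_force"])
im,_=snap("side","s25"); crop(im,300,110,430,270,3.7,"s25c")
E
```

```text
time_s: 27.28
eef_pos: [0.5602, -0.2667, 0.1706]
eef_rot: [[-1.0, 0.0, -0.001], [0.0, 1.0, 0.0], [0.001, 0.0, -1.0]]
wrist_force: [0.4, 0.0, -0.9]
grip_width: 0.047
[ 0.56056978 -0.26691612  0.17115882] [ 0.74550341  0.42649835 -0.31870657]
```

View pics/w25.png

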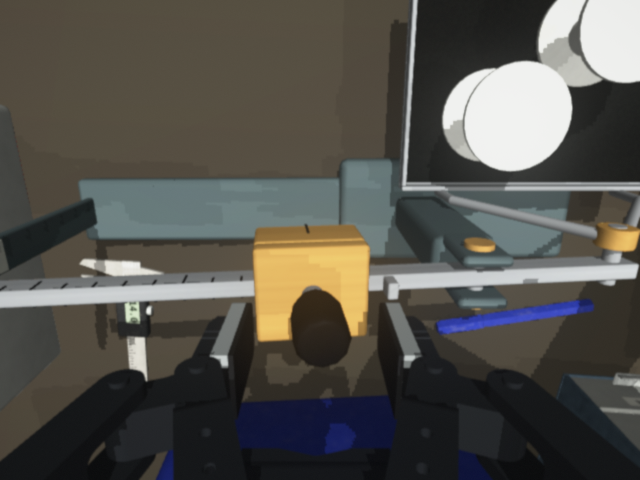

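View pics/s25c.png

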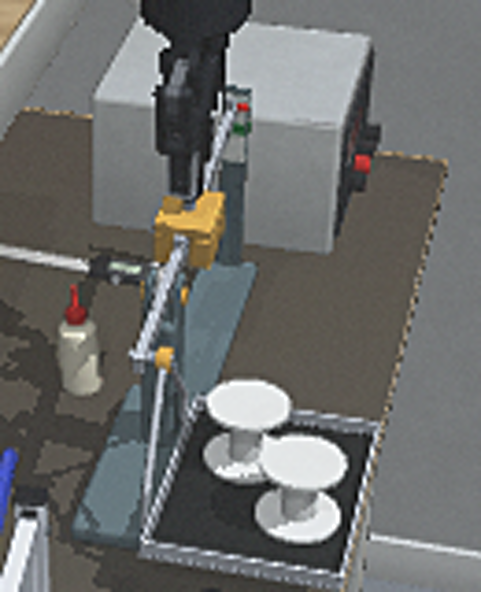

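```bash
python3 -m inch '{"jaw":[0.65,0.65,0.65,0.65,0.65,0.65,0.65,0.65,0.65,0.65],"offset":[[0,0,2],[0,0,2],[0,-4,2],[0,-9,2],[0,-15,2],[0,-21,2],[0,-27,2],[0,-33,2],[0,-38,2],[0,-40,2]],"turn":[0,0,0,0,0,0,0,0,0,0]}' 20
python3 -m inch '{"jaw":[0.65,0.65,0.65,0.65,0.65,0.6,0.6,0.6,0.6,0.6],"offset":[[0,0,0],[0,3,0],[0,3,0],[0,3,0],[0,3,0],[0,3,0],[0,3,0],[0,3,0],[0,3,0],[0,3,0]],"turn":[0,0,0,0,0,0,0,0,0,0]}' 20
python3 -m inch '{"jaw":[0.6,0.6,0.6,0.6,0.6,0.6,0.6,0.6,0.6,0.6],"offset":[[0,0,0],[0,0,0],[0,0,0],[0,0,0],[0,0,0],[0,0,0],[0,0,0],[0,0,0],[0,0,0],[0,0,0]],"turn":[0,0,0,0,0,0,0,0,0,0]}' 20
python3 - <<'E'
from h import *
im,_=snap("wrist","w26"); print(readout.state()["eef_pos"],readout.state()["wrist_force"])
im,_=snap("side","s26"); crop(im,300,110,430,270,3.7,"s26c")
E
```

```text
time_s: 28.22
eef_pos: [0.5608, -0.3083, 0.1688]
eef_rot: [[-1.0, 0.001, 0.0], [0.001, 1.0, -0.001], [-0.0, -0.001, -1.0]]
wrist_force: [0.0, 2.1, 2.6]
grip_width: 0.0298
time_s: 29.05
eef_pos: [0.5607, -0.3038, 0.1686]
eef_rot: [[-1.0, -0.0, -0.0], [-0.0, 1.0, 0.0], [0.0, 0.0, -1.0]]
wrist_force: [-0.5, 3.0, 2.8]
grip_width: 0.0344
time_s: 29.88
eef_pos: [0.5607, -0.3038, 0.1686]
eef_rot: [[-1.0, -0.0, 0.0], [-0.0, 1.0, 0.0], [-0.0, 0.0, -1.0]]
wrist_force: [-0.6, 2.8, 1.7]
grip_width: 0.0341
[ 0.5607081  -0.30382356  0.16864313] [0.43423596 2.77525882 1.92021816]
```

View pics/w26.png

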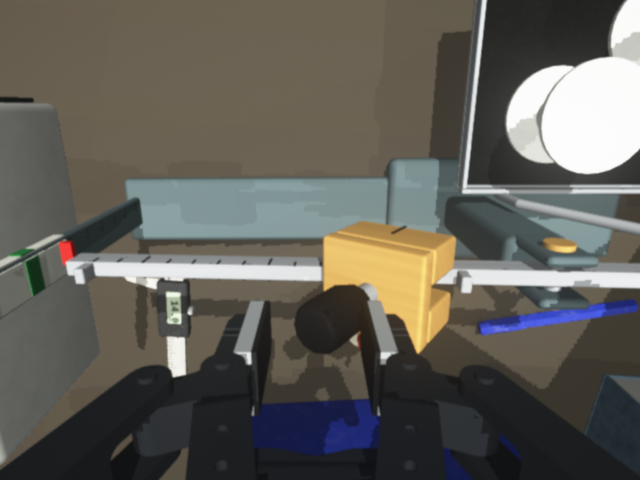

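View pics/s26c.png

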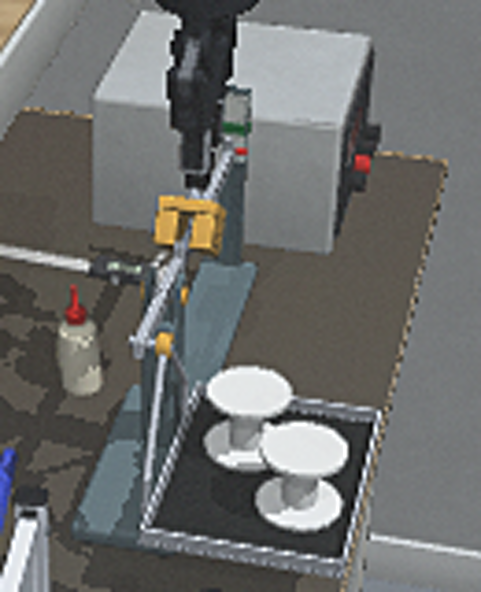

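The rider tipped towards -y because I pushed high on its knob. I'll back the pad off slowly in +y so it settles upright, then grip the knob instead of pushing.

```bash
python3 -m inch '{"jaw":[0.6,0.6,0.6,0.6,0.6,0.6,0.6,0.6,0.6,0.6],"offset":[[0,1.5,0],[0,3,0],[0,4.5,0],[0,6,0],[0,7.5,0],[0,9,0],[0,10.5,0],[0,12,0],[0,12,0],[0,12,0]],"turn":[0,0,0,0,0,0,0,0,0,0]}' 20
python3 - <<'E'
from h import *
im,_=snap("wrist","w27"); print(readout.state()["eef_pos"],readout.state()["wrist_force"])
E
```

```text
time_s: 30.82
eef_pos: [0.5607, -0.2917, 0.1686]
eef_rot: [[-1.0, -0.0, 0.0], [-0.0, 1.0, 0.0], [-0.0, 0.0, -1.0]]
wrist_force: [-0.5, 3.2, 0.4]
grip_width: 0.0341
[ 0.56073003 -0.29175027  0.16864634] [-0.40402741  4.03431103  1.56000168]
```

View pics/w27.png

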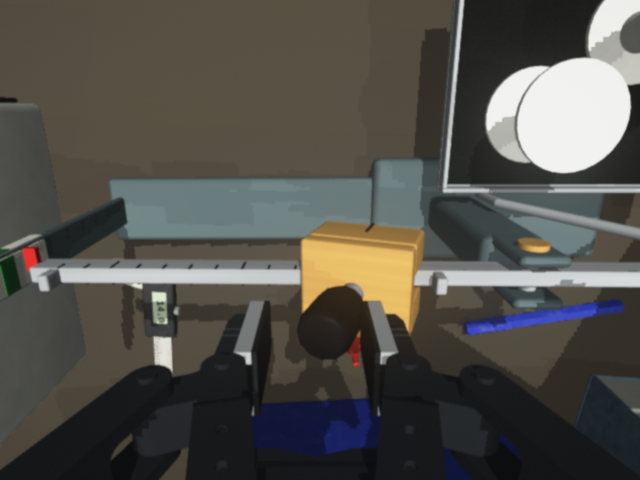

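Recovering: the lean is smaller. Carry on slowly.

```bash
python3 -m inch '{"jaw":[0.6,0.6,0.6,0.6,0.6,0.6,0.6,0.6,0.6,0.6],"offset":[[0,1.5,0],[0,3,0],[0,4.5,0],[0,6,0],[0,7.5,0],[0,9,0],[0,10.5,0],[0,12,0],[0,12,0],[0,12,0]],"turn":[0,0,0,0,0,0,0,0,0,0]}' 20
python3 - <<'E'
from h import *
im,_=snap("wrist","w28"); print(readout.state()["eef_pos"],readout.state()["wrist_force"])
E
```

```text
time_s: 31.7
eef_pos: [0.5607, -0.2797, 0.1686]
eef_rot: [[-1.0, -0.0, -0.0], [-0.0, 1.0, 0.0], [0.0, 0.0, -1.0]]
wrist_force: [-0.2, 3.8, 0.9]
grip_width: 0.0346
[ 0.56074178 -0.27975002  0.16866947] [0.4343582  4.77633633 0.6200456 ]
```

View pics/w28.png

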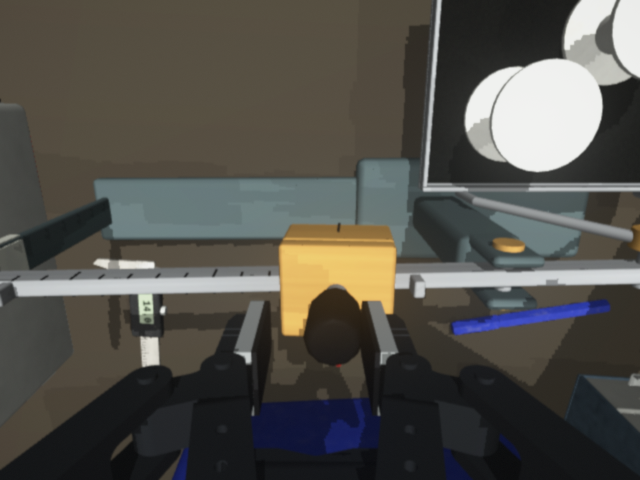

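```bash
python3 -m inch '{"jaw":[0.6,0.6,0.6,0.6,0.6,0.6,0.6,0.6,0.6,0.6],"offset":[[0,1.5,0],[0,3,0],[0,4.5,0],[0,6,0],[0,7,0],[0,7,0],[0,7,0],[0,7,0],[0,7,0],[0,7,0]],"turn":[0,0,0,0,0,0,0,0,0,0]}' 20
python3 - <<'E'
from h import *
im,_=snap("wrist","w29"); print(readout.state()["eef_pos"],readout.state()["wrist_force"])
im,_=snap("side","s29"); crop(im,300,110,430,270,3.7,"s29c")
E
```

```text
time_s: 32.58
eef_pos: [0.5607, -0.2729, 0.1687]
eef_rot: [[-1.0, -0.0, 0.0], [-0.0, 1.0, -0.0], [-0.0, -0.0, -1.0]]
wrist_force: [-0.5, 2.5, 0.5]
grip_width: 0.0341
[ 0.56069227 -0.27290549  0.16862808] [ 1.17212014  3.39178336 -0.99488067]
```

View pics/w29.png

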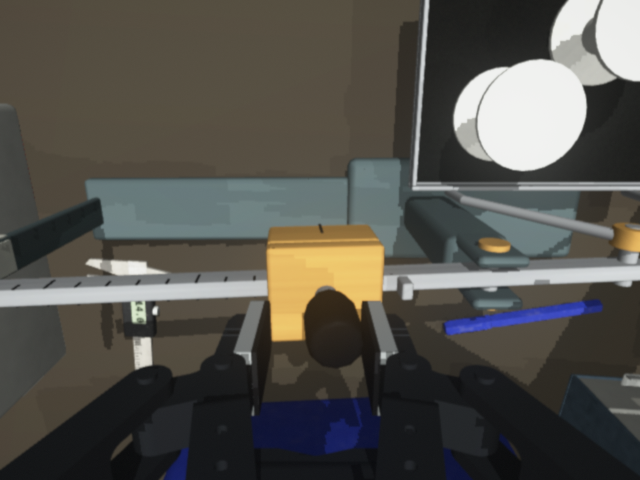

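View pics/s29c.png

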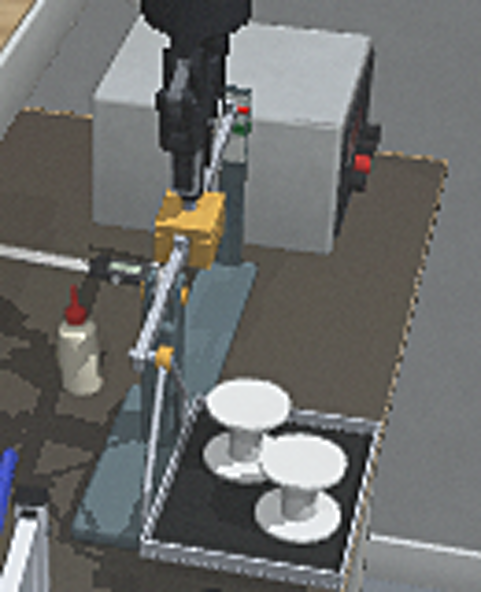

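The rider is seated upright again, with its knob against the +y pad. Now centre, grip gently and slide it along the beam's slope.

```bash
python3 -m inch '{"jaw":[0.6,0.6,0.6,0.8,0.85,0.9,1,1],"offset":[[0,3,0],[0,6,0],[0,6,0],[0,6,0],[0,6,0],[0,6,0],[0,6,0],[0,6,0]],"turn":[0,0,0,0,0,0,0,0]}' 25
python3 - <<'E'
from h import *
im,_=snap("wrist","w30"); print(readout.state()["eef_pos"],readout.state()["wrist_force"])
E
```

```text
time_s: 33.35
eef_pos: [0.5608, -0.2666, 0.1686]
eef_rot: [[-1.0, -0.0, 0.0], [-0.0, 1.0, 0.0], [-0.0, 0.0, -1.0]]
wrist_force: [-0.3, 2.9, 0.3]
grip_width: 0.02
[ 0.56072121 -0.26666484  0.1685772 ] [ 1.01020128  2.40912116 -0.09149539]
```

View pics/w30.png

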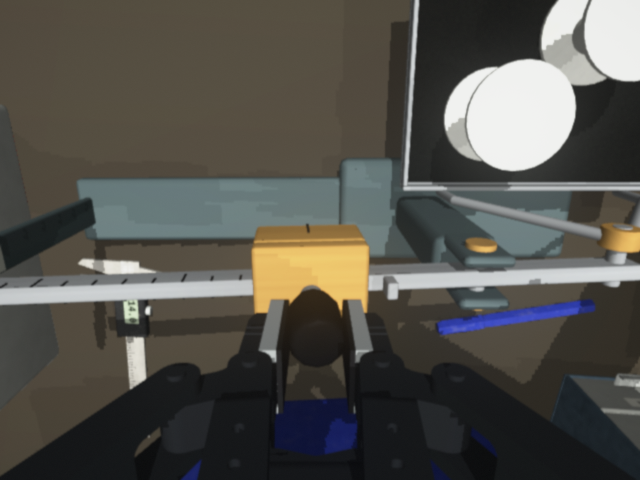

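```bash
python3 -m inch '{"jaw":[1,1,1,1,1,1,1,1,1,1],"offset":[[0,-2,0],[0,-5,-0.5],[0,-9,-1],[0,-13,-1.3],[0,-17,-1.7],[0,-21,-2],[0,-25,-2.5],[0,-28,-3],[0,-30,-3],[0,-30,-3]],"turn":[0,0,0,0,0,0,0,0,0,0]}' 25
python3 - <<'E'
from h import *
im,_=snap("wrist","w31"); print(readout.state()["eef_pos"],readout.state()["wrist_force"])
im,_=snap("side","s31"); crop(im,300,110,430,270,3.7,"s31c")
E
```

```text
time_s: 34.23
eef_pos: [0.5606, -0.2978, 0.1716]
eef_rot: [[-1.0, 0.001, -0.0], [0.001, 1.0, -0.001], [0.0, -0.001, -1.0]]
wrist_force: [-0.5, 1.8, -1.0]
grip_width: 0.02
[ 0.56066079 -0.29766369  0.17166266] [ 0.36299878  1.40836886 -0.59690665]
```

View pics/w31.png

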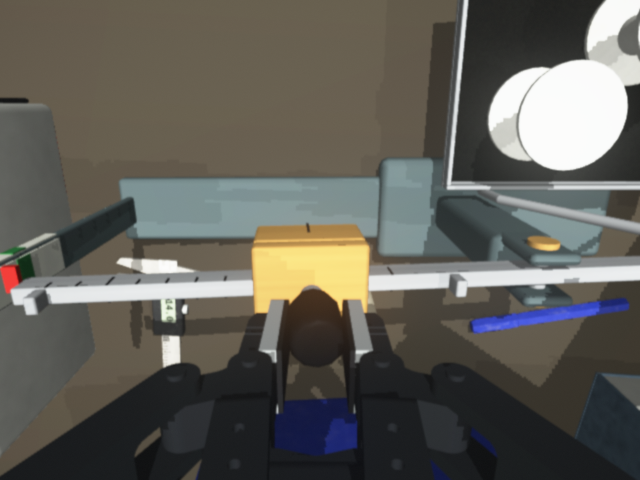

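View pics/s31c.png

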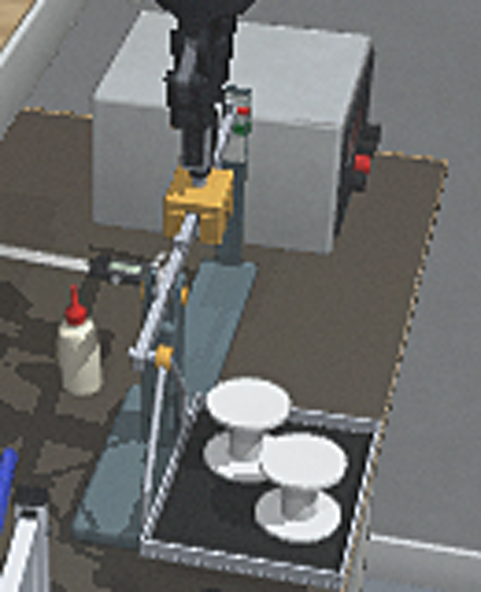

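```bash
python3 -m inch '{"jaw":[1,1,1,1,1,1,1,0.8,0.7,0.6],"offset":[[0,-2,0],[0,-5,1],[0,-9,2],[0,-12,3],[0,-14,4],[0,-14,4],[0,-14,4],[0,-14,4],[0,-14,4],[0,-14,4]],"turn":[0,0,0,0,0,0,0,0,0,0]}' 25
python3 -m inch '{"jaw":[0.55,0.55,0.55,0.55,0.55,0.55,0.55,0.55,0.55,0.55],"offset":[[0,0,0],[0,0,0],[0,0,0],[0,0,0],[0,0,0],[0,0,0],[0,0,0],[0,0,0],[0,0,0],[0,0,0]],"turn":[0,0,0,0,0,0,0,0,0,0]}' 25
python3 -m inch '{"jaw":[0.55,0.55,0.55,0.55,0.55,0.55,0.55,0.55,0.55,0.55],"offset":[[0,0,0],[0,0,0],[0,0,0],[0,0,0],[0,0,0],[0,0,0],[0,0,0],[0,0,0],[0,0,0],[0,0,0]],"turn":[0,0,0,0,0,0,0,0,0,0]}' 25
python3 - <<'E'
from h import *
im,_=snap("wrist","w32"); print(readout.state()["eef_pos"],readout.state()["wrist_force"])
im,_=snap("side","s32"); crop(im,300,110,430,270,3.7,"s32c")
E
```

```text
time_s: 35.17
eef_pos: [0.561, -0.3119, 0.1681]
eef_rot: [[-1.0, 0.0, 0.001], [0.0, 1.0, -0.002], [-0.001, -0.002, -1.0]]
wrist_force: [0.6, 0.2, 0.9]
grip_width: 0.0344
time_s: 36.0
eef_pos: [0.5608, -0.3108, 0.1676]
eef_rot: [[-1.0, -0.0, 0.0], [-0.0, 1.0, -0.0], [-0.0, -0.0, -1.0]]
wrist_force: [-0.1, -0.4, -0.2]
grip_width: 0.0383
time_s: 36.83
eef_pos: [0.5607, -0.3108, 0.1677]
eef_rot: [[-1.0, -0.0, -0.0], [-0.0, 1.0, -0.0], [0.0, -0.0, -1.0]]
wrist_force: [-0.1, 1.1, 0.5]
grip_width: 0.0383
[ 0.56076669 -0.31084343  0.16766606] [ 0.29974157  0.10897464 -0.3411137 ]
```

View pics/w32.png

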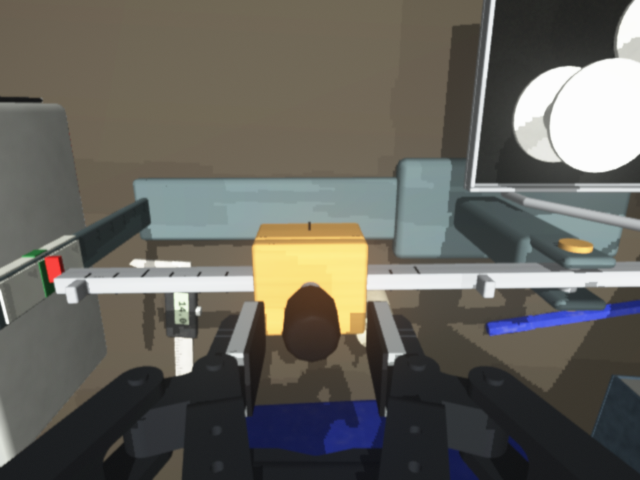

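View pics/s32c.png

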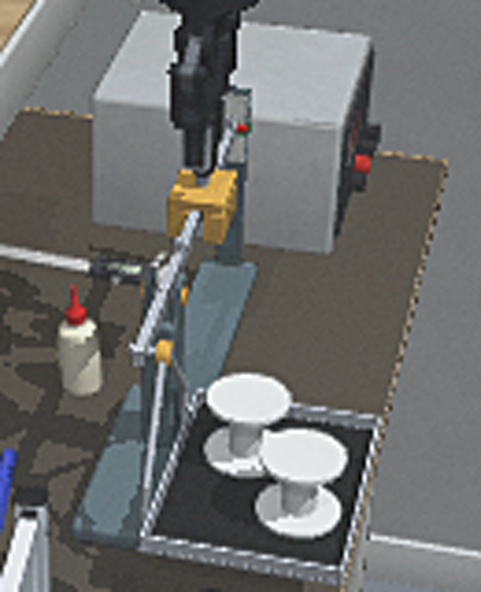

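The pointer looks to be in the green band now. I'll raise the gripper clear, let the beam settle and measure the tilt.

```bash
python3 -m inch '{"jaw":[0.5,0.5,0.5,0.5,0.5,0.5,0.5,0.5,0.5,0.5],"offset":[[0,0,-3],[0,0,-10],[0,0,-25],[0,0,-50],[0,0,-80],[30,0,-90],[60,0,-90],[90,0,-90],[90,0,-90],[90,0,-90]],"turn":[0,0,0,0,0,0,0,0,0,0]}' 25
python3 -m inch '{"jaw":[0.5,0.5,0.5,0.5,0.5,0.5,0.5,0.5,0.5,0.5],"offset":[[0,0,0],[0,0,0],[0,0,0],[0,0,0],[0,0,0],[0,0,0],[0,0,0],[0,0,0],[0,0,0],[0,0,0]],"turn":[0,0,0,0,0,0,0,0,0,0]}' 25
python3 - <<'E'
from h import *
print(readout.state()["eef_pos"])
import pickle; pickle.dump(cams.camera_info("wrist"),open("w33.pkl","wb"))
im,_=snap("wrist","w33"); 
im,_=snap("side","s33"); crop(im,345,125,385,165,15,"s33c"); crop(cv2.imread("pics/s16.png"),345,125,385,165,15,"s16e")
for th in (-.1,-.02,0,.02,.1):
  h=np.array([.56,-.187,.15]); print(th,proj(S,h+[0,-.25*np.cos(th),-.25*np.sin(th)]))
E
```

```text
time_s: 37.77
eef_pos: [0.4699, -0.311, 0.2589]
eef_rot: [[-1.0, 0.001, 0.001], [0.001, 1.0, -0.001], [-0.001, -0.001, -1.0]]
wrist_force: [1.3, -1.1, -0.1]
grip_width: 0.0428
time_s: 38.6
eef_pos: [0.4707, -0.3109, 0.2577]
eef_rot: [[-1.0, -0.0, 0.0], [-0.0, 1.0, 0.0], [-0.0, 0.0, -1.0]]
wrist_force: [0.5, 0.2, 0.5]
grip_width: 0.0424
[ 0.47072662 -0.31086102  0.25765571]
-0.1 [364.17468955 136.94570752]
-0.02 [363.94609709 142.79230746]
0 [363.87267949 144.27875464]
0.02 [363.79287585 145.77423994]
0.1 [363.41101792 151.8380265 ]
```

View pics/w33.png

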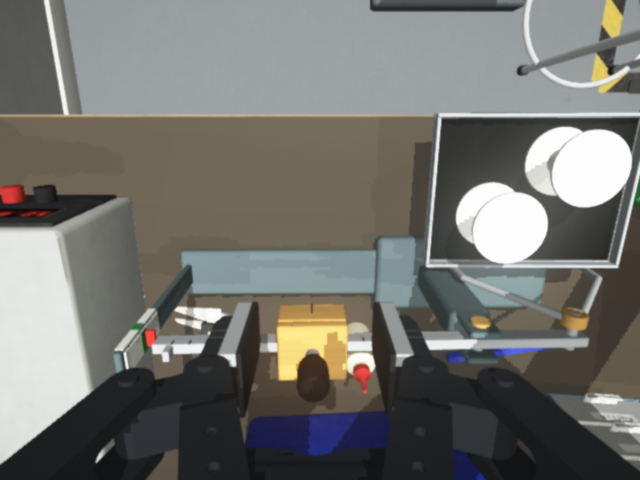

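View pics/s33c.png

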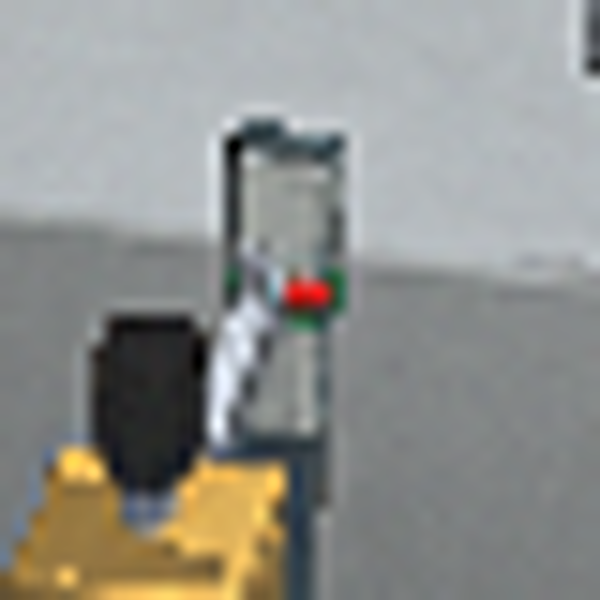

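View pics/s16e.png

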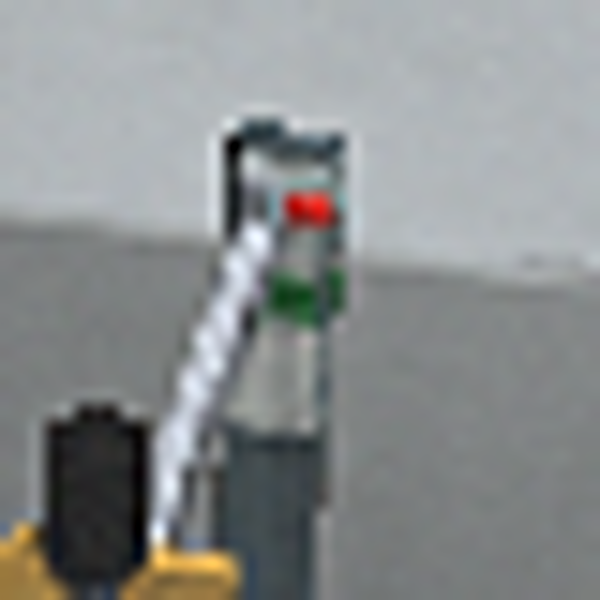

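```bash
cat >> h.py <<'E'
def red(im):
    c=im[125:165,350:380].astype(float); w=np.clip(c[:,:,2]-np.maximum(c[:,:,0],c[:,:,1])-40,0,None)
    ys,xs=np.mgrid[125:165,350:380]; return (w*xs).sum()/w.sum(),(w*ys).sum()/w.sum(),w.sum()
def green(im):
    c=im[125:165,350:380].astype(float); w=np.clip(c[:,:,1]-np.maximum(c[:,:,0],c[:,:,2])-20,0,None)
    ys,xs=np.mgrid[125:165,350:380]; return (w*xs).sum()/w.sum(),(w*ys).sum()/w.sum(),w.sum()
E
python3 - <<'E'
from h import *
for f in ("s0","side0","s6","s12","s16","s18","s22","s24","s33"):
    im=cv2.imread(f"pics/{f}.png")
    if im is not None: print(f,np.round(red(im),2),np.round(green(im),2))
im=cams.snapshot("side")[:,:,::-1]; print(np.round(red(im),2))
E
```

```text
side0 [364.94 148.14 239.  ] [363.43 144.11 151.  ]
s6 [nan nan  0.] [360.25 142.75   4.  ]
s12 [nan nan  0.] [nan nan  0.]
s16 [364.3  140.84 651.  ] [364.66 144.39 117.  ]
s18 [363.5  142.77 744.  ] [364.7  144.47 130.  ]
s22 [365.14 138.37 585.  ] [364.63 144.37 116.  ]
s24 [363.2 143.8 679. ] [364.56 144.42 118.  ]
s33 [361.93 150.5  853.  ] [366.21 144.21  39.  ]
[361.87 150.5  845.  ][ WARN:0@0.412] global loadsave.cpp:275 findDecoder imread_('pics/s0.png'): can't open/read file: check file path/integrity
h.py:19: RuntimeWarning: invalid value encountered in scalar divide
  ys,xs=np.mgrid[125:165,350:380]; return (w*xs).sum()/w.sum(),(w*ys).sum()/w.sum(),w.sum()
h.py:22: RuntimeWarning: invalid value encountered in scalar divide
  ys,xs=np.mgrid[125:165,350:380]; return (w*xs).sum()/w.sum(),(w*ys).sum()/w.sum(),w.sum()
```

```bash
cat >> h.py <<'E'
def red(im):
    c=im[125:165,355:375].astype(float); w=np.clip(c[:,:,2]-np.maximum(c[:,:,0],c[:,:,1])-85,0,None)
    ys,xs=np.mgrid[125:165,355:375]; return (w*xs).sum()/w.sum(),(w*ys).sum()/w.sum(),w.sum()
E
python3 - <<'E'
from h import *
for f in ("side0","s16","s18","s22","s33"):
    im=cv2.imread(f"pics/{f}.png"); print(f,np.round(red(im),2))
im=cams.snapshot("side")[:,:,::-1]; print(np.round(red(im),2))
E
```

```text
side0 [364.84 148.    70.  ]
s16 [365.25 138.26 313.  ]
s18 [365.25 138.28 341.  ]
s22 [365.26 138.26 317.  ]
s33 [365.05 144.   331.  ]
[365.05 144.   335.  ]
```

Using the -0.10 rad stop as reference, the tilt is about -0.022 rad, so the poise needs about 4 mm more outward.

```bash
python3 -m inch '{"jaw":[0.5,0.5,0.5,0.5,0.5,0.5,0.5,0.5,0.5,0.5],"offset":[[-30,0,0],[-60,0,0],[-90,0,0],[-90,0,10],[-90,0,40],[-90,0,65],[-90,0,80],[-90,0,88],[-90,0,90],[-90,0,90]],"turn":[0,0,0,0,0,0,0,0,0,0]}' 25
python3 -m inch '{"jaw":[0.7,0.8,1,1,1,1,1,1,1,1],"offset":[[0,0,0],[0,0,0],[0,0,0],[0,0,0],[0,0,0],[0,-1,0],[0,-2,0],[0,-3,0],[0,-4,0],[0,-4,0]],"turn":[0,0,0,0,0,0,0,0,0,0]}' 25
python3 - <<'E'
from h import *
print(readout.state()["eef_pos"]);snap("wrist","w34")
E
python3 -m inch '{"jaw":[1,0.8,0.7,0.6,0.5,0.5,0.5,0.5,0.5,0.5],"offset":[[0,0,0],[0,0,0],[0,0,0],[0,0,0],[0,0,0],[0,0,0],[0,0,-5],[0,0,-20],[0,0,-50],[0,0,-85]],"turn":[0,0,0,0,0,0,0,0,0,0]}' 25
python3 -m inch '{"jaw":[0.5,0.5,0.5,0.5,0.5,0.5,0.5,0.5,0.5,0.5],"offset":[[30,0,0],[60,0,0],[90,0,0],[90,0,0],[90,0,0],[90,0,0],[90,0,0],[90,0,0],[90,0,0],[90,0,0]],"turn":[0,0,0,0,0,0,0,0,0,0]}' 25
python3 -m inch '{"jaw":[0.5,0.5,0.5,0.5,0.5,0.5,0.5,0.5,0.5,0.5],"offset":[[0,0,0],[0,0,0],[0,0,0],[0,0,0],[0,0,0],[0,0,0],[0,0,0],[0,0,0],[0,0,0],[0,0,0]],"turn":[0,0,0,0,0,0,0,0,0,0]}' 25
python3 - <<'E'
from h import *
im,_=snap("side","s35");print(red(im));crop(im,345,125,385,165,15,"s35c");snap("wrist","w35");print(readout.state()["eef_pos"])
E
```

```text
time_s: 39.63
eef_pos: [0.5604, -0.3109, 0.1676]
eef_rot: [[-1.0, 0.0, -0.0], [0.0, 1.0, 0.0], [0.0, 0.0, -1.0]]
wrist_force: [-0.5, -0.2, 1.5]
grip_width: 0.043
time_s: 40.47
eef_pos: [0.5606, -0.3132, 0.167]
eef_rot: [[-1.0, -0.001, -0.0], [-0.001, 1.0, 0.003], [0.0, 0.003, -1.0]]
wrist_force: [0.9, 3.9, -0.2]
grip_width: 0.0194
[ 0.56060878 -0.31319435  0.16697519]
time_s: 41.35
eef_pos: [0.5594, -0.3143, 0.2519]
eef_rot: [[-1.0, 0.0, -0.004], [0.0, 1.0, 0.002], [0.004, 0.002, -1.0]]
wrist_force: [1.6, 0.4, -0.5]
grip_width: 0.0428
time_s: 42.18
eef_pos: [0.4713, -0.3148, 0.2524]
eef_rot: [[-1.0, -0.001, -0.0], [-0.001, 1.0, 0.0], [0.0, 0.0, -1.0]]
wrist_force: [0.5, 0.4, 0.3]
grip_width: 0.0424
time_s: 43.02
eef_pos: [0.4707, -0.3149, 0.2527]
eef_rot: [[-1.0, -0.0, 0.0], [-0.0, 1.0, -0.0], [-0.0, -0.0, -1.0]]
wrist_force: [-0.2, -1.0, -0.8]
grip_width: 0.0427
(np.float64(364.9871382636656), np.float64(144.5369774919614), np.float64(311.0))
[ 0.47070267 -0.31483784  0.25263372]
```

View pics/s35c.png

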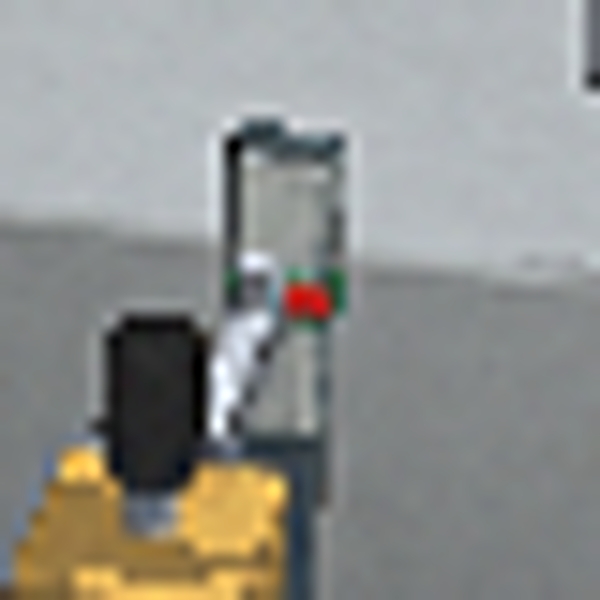

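View pics/w35.png

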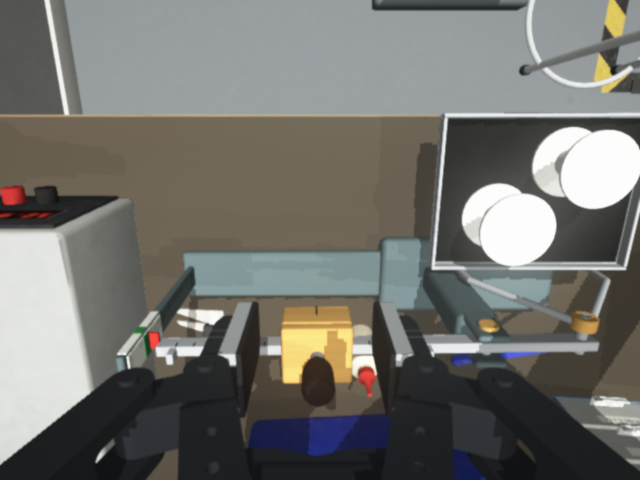

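```bash
python3 - <<'E'
from h import *
for y in (-.443,-.440,-.437,-.432): print(y,proj(S,[.56,y,.15]))
im=cv2.imread("pics/w35.png"); crop(im,100,300,220,390,6,"w35c")
E
```

```text
-0.443 [364.274639   143.35018874]
-0.44 [364.07395794 143.81378169]
-0.437 [363.87267949 144.27875464]
-0.432 [363.53588065 145.05679303]
```

View pics/w35c.png

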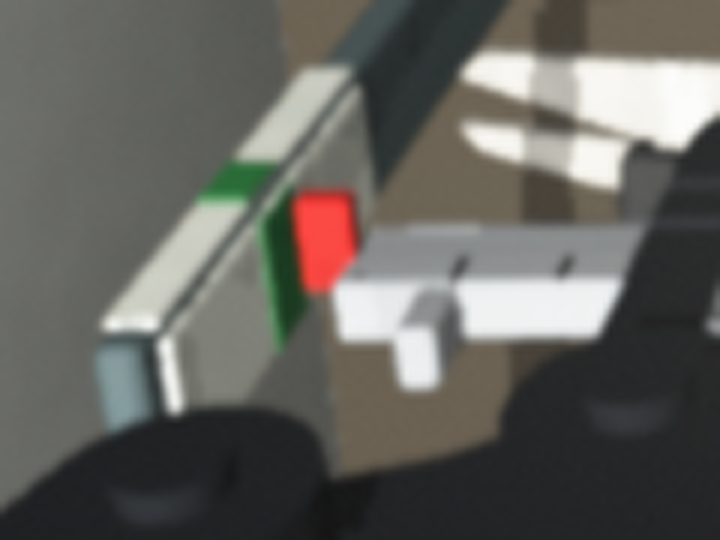

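```bash
python3 -m inch '{"jaw":[0.5,0.5,0.5,0.5,0.5,0.5,0.5,0.5,0.5,0.5],"offset":[[-30,0,0],[-60,0,0],[-90,0,0],[-90,2,10],[-90,2,40],[-90,2,65],[-90,2,80],[-90,2,84],[-90,2,84],[-90,2,84]],"turn":[0,0,0,0,0,0,0,0,0,0]}' 25
python3 -m inch '{"jaw":[0.7,0.8,1,1,1,1,1,1,1,1],"offset":[[0,0,0],[0,0,0],[0,0,0],[0,0,0],[0,0,0],[0,-1,0],[0,-2,0],[0,-3,0],[0,-4,0],[0,-5,0]],"turn":[0,0,0,0,0,0,0,0,0,0]}' 25
python3 - <<'E'
from h import *
print(readout.state()["eef_pos"],readout.state()["wrist_force"]);snap("wrist","w36")
im,_=snap("side","s36");print(red(im))
E
```

```text
time_s: 43.95
eef_pos: [0.5608, -0.3131, 0.1694]
eef_rot: [[-1.0, -0.0, 0.001], [-0.0, 1.0, -0.0], [-0.001, -0.0, -1.0]]
wrist_force: [0.1, 0.0, -0.1]
grip_width: 0.0429
time_s: 44.78
eef_pos: [0.5605, -0.3167, 0.1681]
eef_rot: [[-1.0, -0.001, -0.001], [-0.001, 1.0, 0.002], [0.001, 0.002, -1.0]]
wrist_force: [0.1, 3.6, -0.2]
grip_width: 0.0195
[ 0.56048447 -0.31672568  0.16807499] [ 0.10430176  3.60162176 -0.22807527]
(np.float64(364.95402298850576), np.float64(146.0), np.float64(261.0))
```

View pics/w36.png

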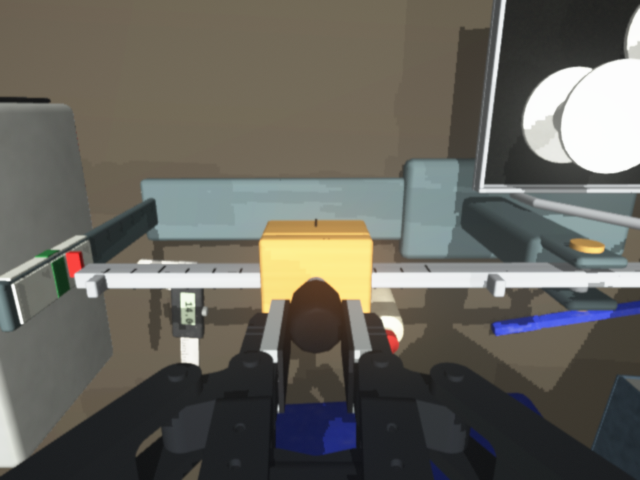

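```bash
python3 -m inch '{"jaw":[1,0.8,0.7,0.6,0.5,0.5,0.5,0.5,0.5,0.5],"offset":[[0,0,0],[0,0,0],[0,0,0],[0,0,0],[0,0,0],[0,0,0],[0,0,-5],[0,0,-20],[0,0,-50],[0,0,-85]],"turn":[0,0,0,0,0,0,0,0,0,0]}' 25
python3 -m inch '{"jaw":[0.5,0.5,0.5,0.5,0.5,0.5,0.5,0.5,0.5,0.5],"offset":[[30,0,0],[60,0,0],[90,0,0],[90,0,0],[90,0,0],[90,0,0],[90,0,0],[90,0,0],[90,0,0],[90,0,0]],"turn":[0,0,0,0,0,0,0,0,0,0]}' 25
python3 -m inch '{"jaw":[0.5,0.5,0.5,0.5,0.5,0.5,0.5,0.5,0.5,0.5],"offset":[[0,0,0],[0,0,0],[0,0,0],[0,0,0],[0,0,0],[0,0,0],[0,0,0],[0,0,0],[0,0,0],[0,0,0]],"turn":[0,0,0,0,0,0,0,0,0,0]}' 25
python3 - <<'E'
from h import *
im,_=snap("side","s37");print(red(im));crop(im,345,125,385,165,15,"s37c");w,_=snap("wrist","w37");crop(w,100,300,400,420,2.6,"w37c");print(readout.state()["eef_pos"])
E
```

```text
time_s: 45.72
eef_pos: [0.5595, -0.3172, 0.2529]
eef_rot: [[-1.0, -0.0, -0.004], [-0.0, 1.0, 0.002], [0.004, 0.002, -1.0]]
wrist_force: [0.9, -0.7, 0.6]
grip_width: 0.0425
time_s: 46.55
eef_pos: [0.4712, -0.3178, 0.2533]
eef_rot: [[-1.0, -0.001, -0.0], [-0.001, 1.0, 0.0], [0.0, 0.0, -1.0]]
wrist_force: [-0.6, 0.4, -0.7]
grip_width: 0.043
time_s: 47.38
eef_pos: [0.4707, -0.3179, 0.2537]
eef_rot: [[-1.0, -0.0, 0.0], [-0.0, 1.0, 0.0], [-0.0, 0.0, -1.0]]
wrist_force: [-0.4, 0.0, 0.8]
grip_width: 0.0428
(np.float64(364.9296875), np.float64(145.74609375), np.float64(256.0))
[ 0.47070132 -0.31786899  0.25366902]
```

View pics/s37c.png

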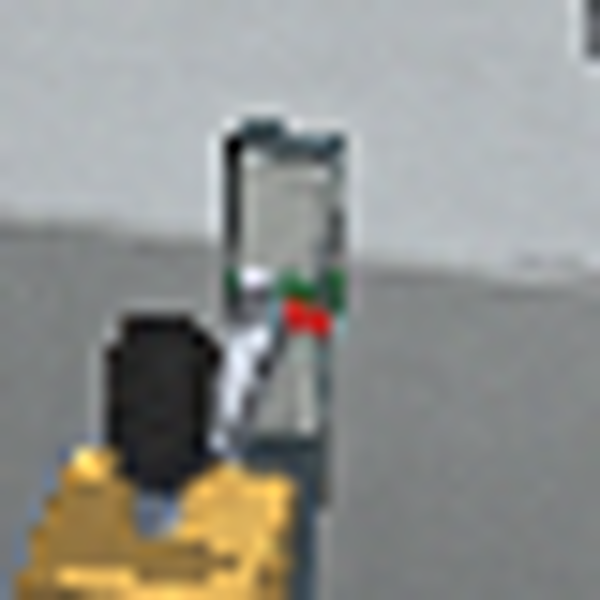

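View pics/w37c.png

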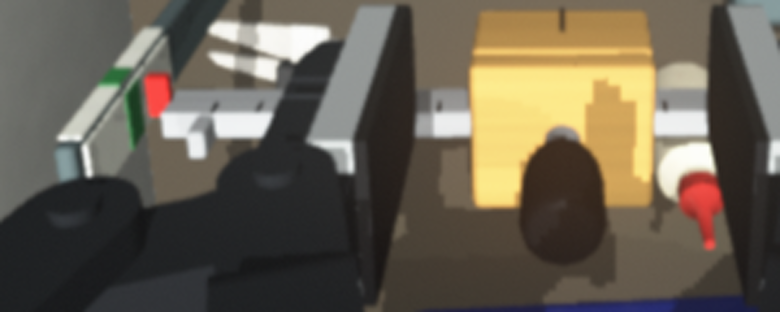

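```bash
python3 - <<'E'
from h import *
w=cv2.imread("pics/w37.png");crop(w,420,310,620,370,4,"w37d");crop(w,140,310,300,370,5,"w37e")
import pickle; pickle.dump(cams.camera_info("wrist"),open("w37.pkl","wb"))
E
```

```text
(no output)
```

View pics/w37d.png

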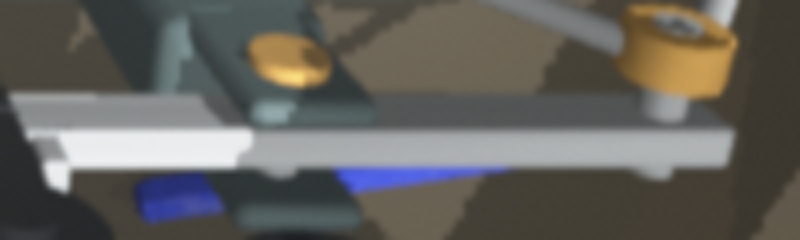

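View pics/w37e.png

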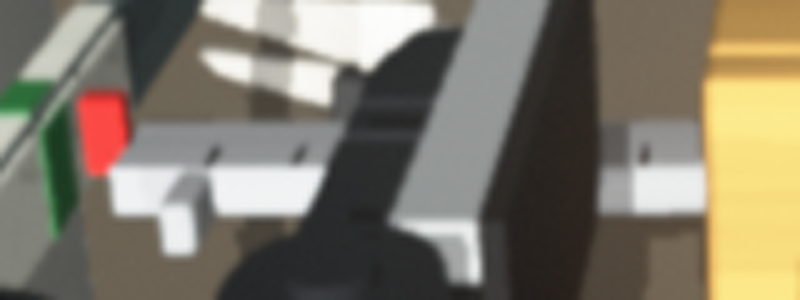

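```bash
python3 - <<'E'
from h import *
import pickle
V=pickle.load(open("w37.pkl","rb"));W=pickle.load(open("w23.pkl","rb"))
def atx(i,u,x):
    K=i["camera_matrix"];E=i["extrinsics"];R=E[:3,:3];c=-R.T@E[:3,3];d=R.T@np.linalg.solve(K,[u[0],u[1],1.]);return (c+d*(x-c[0])/d[0]).round(4)
P=[atx(V,u,.555) for u in ((600,342.5),(435,342.5),(270,342.6),(164,343.6))]
print(P,"tilt",[(P[0][2]-P[k][2])/(P[0][1]-P[k][1]) for k in (2,3)])
# stop view w23: boundary pts for reference
w=cv2.imread("pics/w23.png");crop(w,60,280,290,340,3.4,"w23e");crop(w,340,270,560,320,3.5,"w23f")
E
```

```text
[array([ 0.555 , -0.1114,  0.1587]), array([ 0.555 , -0.2307,  0.1589]), array([ 0.555 , -0.3499,  0.1592]), array([ 0.555 , -0.4259,  0.1607])] tilt [np.float64(-0.0020964360587002115), np.float64(-0.006359300476947541)]
```

View pics/w23e.png

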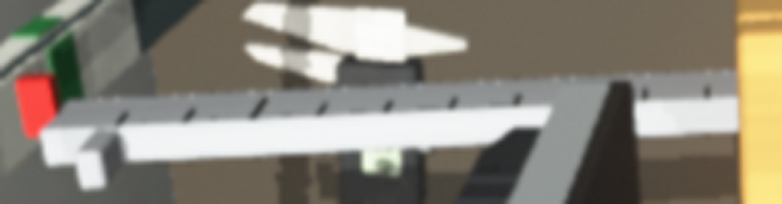

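View pics/w23f.png

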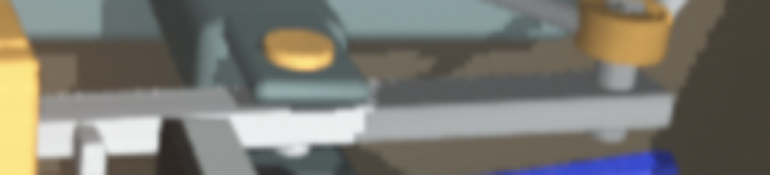

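Side view gives a tilt of about +0.002 and the wrist view about -0.004, so the beam is level. Now shut the cabinet, tray first.

```bash
python3 -m inch '{"jaw":[0.4,0.4,0.4,0.4,0.4,0.4,0.4,0.4,0.4,0.4],"offset":[[25,20,0],[50,55,0],[70,95,0],[75,135,0],[75,175,0],[75,215,0],[75,255,0],[75,295,0],[75,335,0],[75,375,0]],"turn":[0,0,0,0,0,0,0,0,0,0]}' 25
python3 -m inch '{"jaw":[0.4,0.4,0.4,0.4,0.4,0.4,0.4,0.4,0.4,0.4],"offset":[[0,40,0],[0,80,0],[0,120,0],[0,160,20],[5,187,50],[5,187,85],[5,187,120],[5,187,150],[5,187,150],[5,187,150]],"turn":[-0.02,-0.04,-0.06,-0.08,-0.109,-0.109,-0.109,-0.109,-0.109,-0.109]}' 60
python3 - <<'E'
from h import *
im,_=snap("wrist","w38"); print(readout.state()["eef_pos"],readout.state()["wrist_force"])
V=cams.camera_info("wrist");print(proj(V,[.3905,.2445,.062]))
E
```

```text
time_s: 48.32
eef_pos: [0.3953, 0.0589, 0.2541]
eef_rot: [[-1.0, 0.0, 0.001], [0.0, 1.0, -0.0], [-0.001, -0.0, -1.0]]
wrist_force: [1.3, 0.2, 0.0]
grip_width: 0.0511
time_s: 49.15
eef_pos: [0.3893, 0.2436, 0.103]
eef_rot: [[-0.994, -0.109, -0.003], [-0.109, 0.994, -0.001], [0.003, -0.001, -1.0]]
wrist_force: [0.2, 0.1, 0.8]
grip_width: 0.0511
[0.3909542  0.24423952 0.10452568] [0.38945219 0.19874118 0.76088036]
[314.71088655 256.94244849]
```

View pics/w38.png

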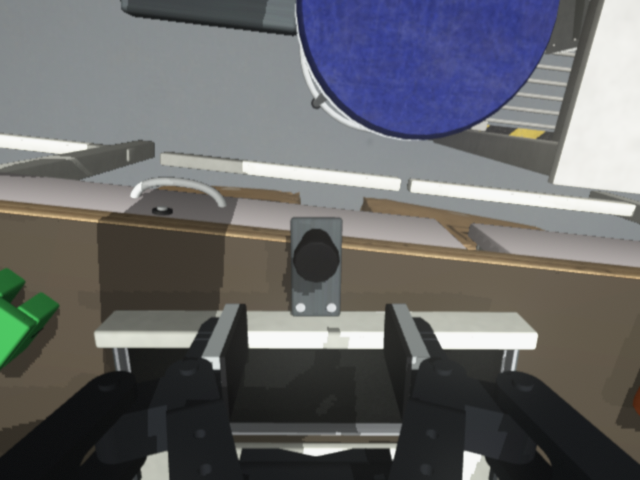

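```bash
python3 -m inch '{"jaw":[0.4,0.4,0.4,0.4,0.4,0.4],"offset":[[0,0,20],[0,0,45],[0,0,65],[0,0,76],[0,0,79],[0,0,79]],"turn":[0,0,0,0,0,0]}' 60
python3 -m inch '{"jaw":[1,1,1,1,1],"offset":[[0,0,0],[0,0,0],[0,0,0],[0,0,0],[0,0,0]],"turn":[0,0,0,0,0]}' 60
python3 -m inch '{"jaw":[1,1,1,1,1,1,1,1,1,1],"offset":[[-5,0,0],[-15,0,0],[-30,0,0],[-45,0,0],[-60,0,0],[-75,0,0],[-88,0,0],[-98,0,0],[-104,0,0],[-106,0,0]],"turn":[0,0,0,0,0,0,0,0,0,0]}' 60
python3 -m inch '{"jaw":[1,1,1],"offset":[[-1,0,0],[-2,0,0],[-2,0,0]],"turn":[0,0,0]}' 60
```

```text
time_s: 49.7
eef_pos: [0.392, 0.2445, 0.0259]
eef_rot: [[-0.994, -0.109, 0.002], [-0.109, 0.994, 0.001], [-0.002, 0.001, -1.0]]
wrist_force: [0.2, 0.8, 0.1]
grip_width: 0.0509
time_s: 50.12
eef_pos: [0.3926, 0.2442, 0.0266]
eef_rot: [[-0.994, -0.109, 0.004], [-0.109, 0.994, -0.0], [-0.004, -0.001, -1.0]]
wrist_force: [-0.3, -1.5, 8.2]
grip_width: 0.0225
time_s: 50.95
eef_pos: [0.496, 0.2551, 0.0266]
eef_rot: [[-0.994, -0.109, -0.001], [-0.109, 0.994, -0.001], [0.001, -0.001, -1.0]]
wrist_force: [-9.4, -3.8, 16.7]
grip_width: 0.0221
time_s: 51.2
eef_pos: [0.4959, 0.2551, 0.0266]
eef_rot: [[-0.994, -0.109, -0.003], [-0.109, 0.994, -0.001], [0.003, -0.001, -1.0]]
wrist_force: [-8.9, -3.2, 15.5]
grip_width: 0.022
```

```bash
python3 -m inch '{"jaw":[1,1,1,1],"offset":[[-2,0,0],[-3,0,0],[-3,0,0],[-3,0,0]],"turn":[0,0,0,0]}' 60
python3 -m inch '{"jaw":[0.8,0.6,0.4,0.4,0.4,0.4,0.4,0.4,0.4,0.4],"offset":[[3,0,0],[4,0,0],[4,0,0],[4,0,-10],[4,0,-40],[25,0,-75],[60,0,-115],[75,0,-155],[75,0,-195],[75,0,-235]],"turn":[0,0,0,0,0,0,0,0,0,0]}' 60
python3 - <<'E'
from h import *
im,_=snap("wrist","w39"); print(readout.state()["eef_pos"],readout.state()["wrist_force"])
im,_=snap("side","s39"); crop(im,190,180,390,380,3,"s39c")
E
```

```text
time_s: 51.53
eef_pos: [0.4958, 0.2551, 0.0265]
eef_rot: [[-0.994, -0.11, -0.008], [-0.11, 0.994, -0.002], [0.008, -0.001, -1.0]]
wrist_force: [-15.6, -4.3, 22.9]
grip_width: 0.0222
time_s: 52.37
eef_pos: [0.4247, 0.2478, 0.2547]
eef_rot: [[-0.994, -0.11, -0.0], [-0.11, 0.994, 0.0], [0.0, 0.0, -1.0]]
wrist_force: [1.5, 0.9, -0.5]
grip_width: 0.0513
[0.42937145 0.24961463 0.26339542] [1.38730972 1.47809751 6.64859594]
```

View pics/w39.png

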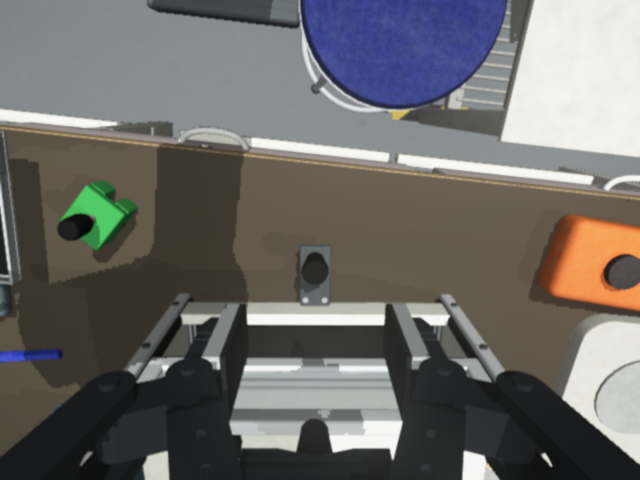

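View pics/s39c.png

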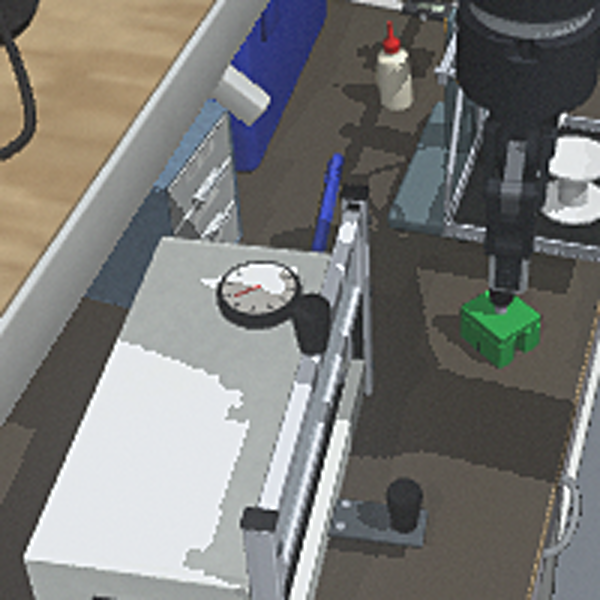

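```bash
python3 -m inch '{"jaw":[0.4,0.4,0.4,0.4,0.4,0.4,0.4],"offset":[[-35,0,0],[-75,-1,0],[-110,-2,0],[-119,-2,0],[-119,-2,20],[-119,-2,30],[-119,-2,30]],"turn":[0,0,0,0,0,0,0]}' 60
python3 - <<'E'
from h import *
im,_=snap("wrist","w40"); print(readout.state()["eef_pos"],readout.state()["wrist_force"])
E
```

```text
time_s: 53.05
eef_pos: [0.5434, 0.2584, 0.2193]
eef_rot: [[-0.994, -0.109, -0.005], [-0.109, 0.994, -0.002], [0.005, -0.001, -1.0]]
wrist_force: [-0.3, 0.1, -0.1]
grip_width: 0.0511
[0.54372555 0.2586336  0.2207607 ] [-0.89662865  0.58750319 -0.06424072]
```

View pics/w40.png

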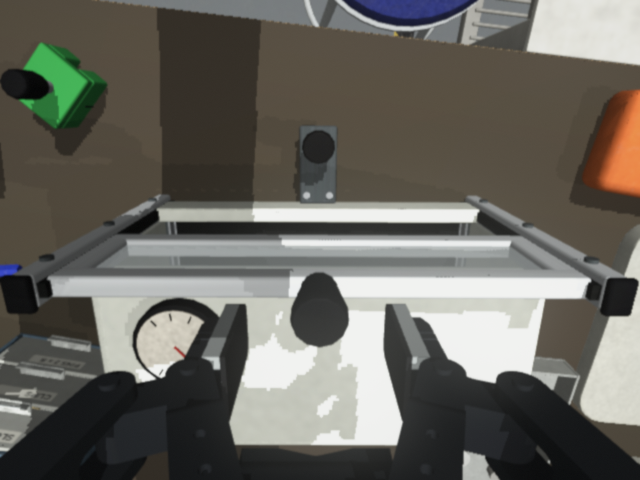

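```bash
python3 -m inch '{"jaw":[0.4,0.4,0.4,0.4,0.4],"offset":[[-4,1.5,10],[-4,1.5,20],[-4,1.5,26],[-4,1.5,27],[-4,1.5,27]],"turn":[0,0,0,0,0]}' 60
python3 -m inch '{"jaw":[1,1,1,1,1],"offset":[[0,0,0],[0,0,0],[0,0,0],[0,0,0],[0,0,0]],"turn":[0,0,0,0,0]}' 80
python3 -m inch '{"jaw":[1,1,1,1,1,1,1,1,1,1],"offset":[[0,0,4],[0,0,12],[0,0,22],[0,0,33],[0,0,44],[0,0,54],[0,0,62],[0,0,68],[0,0,71],[0,0,72]],"turn":[0,0,0,0,0,0,0,0,0,0]}' 80
python3 -m inch '{"jaw":[1,1,1],"offset":[[0,0,1],[0,0,2],[0,0,2]],"turn":[0,0,0]}' 80
```

```text
time_s: 53.52
eef_pos: [0.5483, 0.2609, 0.1943]
eef_rot: [[-0.994, -0.109, -0.001], [-0.109, 0.994, -0.0], [0.001, -0.0, -1.0]]
wrist_force: [-0.1, 0.1, 0.5]
grip_width: 0.0509
time_s: 53.93
eef_pos: [0.5491, 0.2607, 0.1954]
eef_rot: [[-0.994, -0.109, 0.001], [-0.109, 0.994, -0.0], [-0.001, -0.001, -1.0]]
wrist_force: [-0.2, -1.2, 1.7]
grip_width: 0.0212
time_s: 54.77
eef_pos: [0.5493, 0.2608, 0.1258]
eef_rot: [[-0.994, -0.109, 0.002], [-0.109, 0.994, -0.0], [-0.002, -0.0, -1.0]]
wrist_force: [-7.0, -6.6, 27.7]
grip_width: 0.0211
time_s: 55.02
eef_pos: [0.5494, 0.2608, 0.1257]
eef_rot: [[-0.994, -0.109, 0.004], [-0.109, 0.994, 0.0], [-0.004, -0.0, -1.0]]
wrist_force: [-9.7, -6.6, 30.6]
grip_width: 0.0214
```

```bash
python3 -m inch '{"jaw":[1,0.8,0.6,0.4,0.4,0.4,0.4,0.4,0.4,0.4],"offset":[[0,0,-2],[0,0,-2],[0,0,-2],[0,0,-2],[0,0,-12],[0,0,-40],[0,0,-75],[0,0,-110],[40,0,-130],[80,0,-130]],"turn":[0,0,0,0,0,0,0,0,0,0]}' 60
python3 -m inch '{"jaw":[0.4,0.4,0.4,0.4,0.4,0.4,0.4,0.4,0.4,0.4],"offset":[[40,0,0],[80,0,0],[100,-10,0],[100,-40,0],[100,-80,0],[100,-120,0],[100,-120,0],[100,-120,0],[100,-120,0],[100,-120,0]],"turn":[0,0,0,0,0,0,0,0,0,0]}' 60
python3 - <<'E'
from h import *
print(readout.state()["eef_pos"],readout.state()["wrist_force"])
im,_=snap("side","s41"); crop(im,190,110,430,430,1.85,"s41c"); print(red(im)); crop(im,345,125,385,165,12,"s41p")
im,_=snap("top","t41")
snap("wrist","w41")
E
```

```text
time_s: 55.85
eef_pos: [0.4738, 0.2539, 0.255]
eef_rot: [[-0.994, -0.108, 0.007], [-0.108, 0.994, 0.004], [-0.008, 0.003, -1.0]]
wrist_force: [-1.1, 0.3, 0.2]
grip_width: 0.0511
time_s: 56.68
eef_pos: [0.384, 0.1232, 0.2509]
eef_rot: [[-0.994, -0.111, -0.0], [-0.111, 0.994, 0.001], [0.0, 0.001, -1.0]]
wrist_force: [0.2, 0.6, 0.0]
grip_width: 0.0508
[0.38395534 0.12319388 0.25094185] [0.18764247 0.55251531 0.01988342]
(np.float64(364.92712550607285), np.float64(145.74493927125505), np.float64(247.0))
```

View pics/s41c.png

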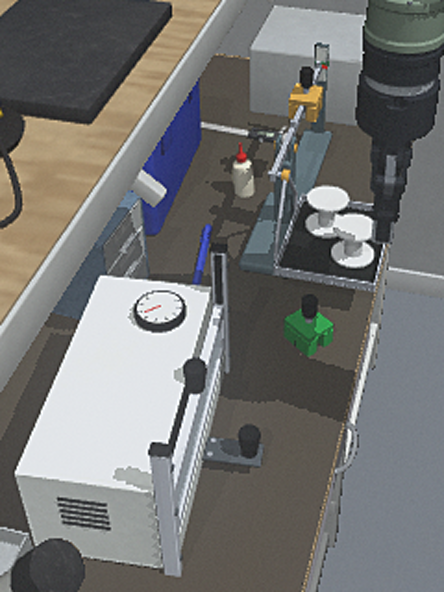

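View pics/t41.png

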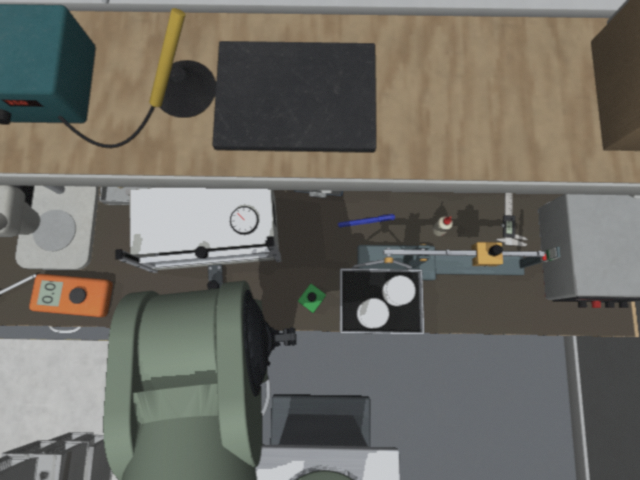

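View pics/s41p.png

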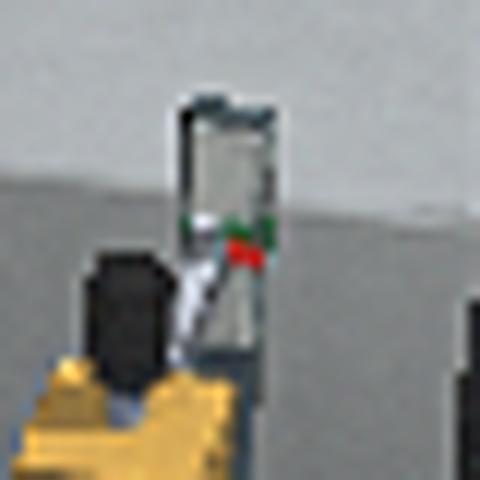

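View pics/w41.png

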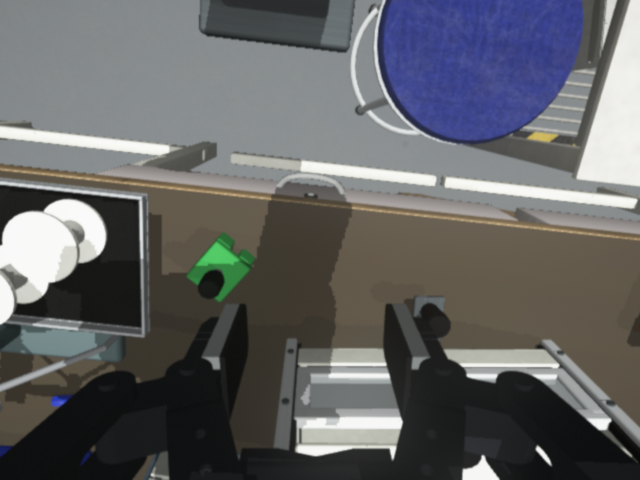

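```bash
python3 - <<'E'
from h import *
import pickle
W=pickle.load(open("w23.pkl","rb"))
def atx(i,u,x):
    K=i["camera_matrix"];E=i["extrinsics"];R=E[:3,:3];c=-R.T@E[:3,3];d=R.T@np.linalg.solve(K,[u[0],u[1],1.]);return (c+d*(x-c[0])/d[0])
a=atx(W,(531.4,297.1),.555);b=atx(W,(74.7,317.6),.555);print(a,b,(a[2]-b[2])/(a[1]-b[1]))
im=cams.snapshot("side")[:,:,::-1]; print(red(im))
E
```

```text
[ 0.555      -0.10857088  0.14989924] [ 0.555      -0.42433076  0.18273435] -0.10398758812048406
(np.float64(364.9102040816326), np.float64(145.73061224489797), np.float64(245.0))
```

The same method reads -0.104 at the -0.10 stop, so it is sound and the beam is level within about 0.005 rad. Handing in.

```bash
python3 -c "
from workcell import job
print(job.hand_in())"
```

```text
the job is handed in; nothing more can be done
None
```

The job is done and handed in at about 57 s. Both reels I found are standing on the pan with the beam level, and the cabinet is shut with the empty tray home. Only two reels were there: one in the tray and one on the bench.

**Last checks**
- **Beam:** the side camera put the tilt at about +0.002 rad and the wrist camera between -0.002 and -0.006. The wrist method read -0.104 at the -0.10 stop, which supports it. The pointer did not move across the last pictures. In the side view it looks low in the green band, which I put down to it standing a few millimetres in front of the post.
- **Cabinet:** the sash came down 69.7 mm onto its stop and the tray pressed home against its stop. Both knobs are back at their starting places in the side view, to within about 1.5 pixels.
- **Bystanders:** the oil bottle and the marker look unmoved in the final pictures.

**What went wrong on the way**
- **Sash knob:** my first grasp closed above it. The pictures showed the fingertips about 20 mm higher than the given tool data says, so I used the measured offset from then on.
- **Counterpoise:** pushing it by the top of its knob tipped it over on the beam. I let it settle back upright, then moved it by gripping the knob. It now sits square on the beam.

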